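# Hang the wide adapter rings on the turning rack

### The job

Hang every loose wide-bore microscope adapter ring (50 mm outside, 30 mm hole) from the bench pad on the turning rack, one ring to a branch, seated flat with the peg through its hole; the small ring (40 mm outside) that someone hung on the rack by mistake comes off and goes into the yellow dish. The clear cover leaves only the rack's front open, so turn the rack by its blue top handle to bring the branch you need to the opening each time. Leave the wide rings already hung on their branches, and the narrow-bore look-alikes, eraser and slide box where they lie.

Things in the scene. Friction and masses are not known exactly. Their poses are not given: they have to be found in the camera images.
- wide0: A loose black WIDE-bore adapter ring lying flat on the blue bench pad: outside diameter 50 mm, bore 30 mm, 20 mm high, 45 g nominal. Origin: centre of its underside, z along its axis. These are the rings to hang. Three or four of wide0..wide3 are present (an absent one reads None).
- wide1: A loose black WIDE-bore adapter ring lying flat on the blue bench pad: outside diameter 50 mm, bore 30 mm, 20 mm high, 45 g nominal. Origin: centre of its underside, z along its axis. These are the rings to hang. Three or four of wide0..wide3 are present (an absent one reads None).
- wide2: A loose black WIDE-bore adapter ring lying flat on the blue bench pad: outside diameter 50 mm, bore 30 mm, 20 mm high, 45 g nominal. Origin: centre of its underside, z along its axis. These are the rings to hang. Three or four of wide0..wide3 are present (an absent one reads None).
- wide3: A loose black WIDE-bore adapter ring lying flat on the blue bench pad: outside diameter 50 mm, bore 30 mm, 20 mm high, 45 g nominal. Origin: centre of its underside, z along its axis. These are the rings to hang. Three or four of wide0..wide3 are present (an absent one reads None).
- narrow0: Look-alike: black ring with the same 50 mm outside diameter and 20 mm height but a narrow 18 mm bore. Origin: centre of its underside. Stays where it is.
- narrow1: Look-alike: black ring with the same 50 mm outside diameter and 20 mm height but a narrow 18 mm bore. Origin: centre of its underside. Stays where it is.
- small2: A small black ring (40 mm outside, 22 mm bore, 20 mm high, 45 g) hung by mistake on branch 2 of the rack; origin: centre of its underside. It must go into the yellow dish. Exactly one of small2 and small4 is present; the other reads None.
- small4: A small black ring (40 mm outside, 22 mm bore, 20 mm high, 45 g) hung by mistake on branch 4 of the rack; origin: centre of its underside. It must go into the yellow dish. Exactly one of small2 and small4 is present; the other reads None.
- dish: Fixed open yellow dish, square, 130 x 130 mm outside, walls 4 mm thick and 18 mm high, floor about 4 mm thick; origin under its centre.
- hung0: A wide ring (50 mm outside, 30 mm bore, 20 mm high) that already hangs on branch 0 of the rack at the start; origin: centre of its underside. Always present.
- hung1: A wide ring (50 mm outside, 30 mm bore, 20 mm high) that already hangs on branch 1 of the rack at the start; origin: centre of its underside. Exactly one of hung1 and hung3 is present; the other reads None.
- hung3: A wide ring (50 mm outside, 30 mm bore, 20 mm high) that already hangs on branch 3 of the rack at the start; origin: centre of its underside. Exactly one of hung1 and hung3 is present; the other reads None.
- stand: Fixed stand of the turning rack. Origin on the rack's vertical turning axis at bench level; its own -x axis points out of the open front, roughly towards the robot. Grey base plate 12 mm high, x -60 to +150, y +-145 mm in this frame; two cover posts at x 135, y +-135 mm.
- cover_edge (a point): Middle of the blue front edge of the rigid clear cover, 55 mm from the turning axis towards the open front. From here the cover reaches back to x = +150 mm of the stand's frame, y +-150 mm, at heights 134 to 138 mm, so only a branch within about 30 degrees of the stand's -x direction can be loaded from above.
- rack: Rotor of the rack: turns about the vertical axis through its origin, which is the stand's origin (bench level); no stops within three turns, friction about 0.05 N m, stays where left. Six level branches 60 degrees apart, numbered counter-clockwise seen from above, branch 0 along its own +x, each ending 110 mm from the axis in a seat with an upright peg.
- handle (a point): Centre of the blue bar handle on the rack's axis above the cover, by which the rack is turned: 64 mm long along the rack's own x axis, 14 mm thick, 40 mm tall (158 to 198 mm above the bench); pinch it from above across its thickness.
- branch0 (a point): Centre of the top of branch 0's round grey seat (38 mm diameter), 100 mm above the bench, on the axis of its upright aluminium peg (14 mm diameter, 27 mm tall, tapered to 6 mm over the last 9 mm). A hung ring lies flat on the seat with the peg through its bore.
- branch1 (a point): Centre of the top of branch 1's round grey seat (38 mm diameter), 100 mm above the bench, on the axis of its upright aluminium peg (14 mm diameter, 27 mm tall, tapered to 6 mm over the last 9 mm). A hung ring lies flat on the seat with the peg through its bore.
- branch2 (a point): Centre of the top of branch 2's round grey seat (38 mm diameter), 100 mm above the bench, on the axis of its upright aluminium peg (14 mm diameter, 27 mm tall, tapered to 6 mm over the last 9 mm). A hung ring lies flat on the seat with the peg through its bore.
- branch3 (a point): Centre of the top of branch 3's round grey seat (38 mm diameter), 100 mm above the bench, on the axis of its upright aluminium peg (14 mm diameter, 27 mm tall, tapered to 6 mm over the last 9 mm). A hung ring lies flat on the seat with the peg through its bore.
- branch4 (a point): Centre of the top of branch 4's round grey seat (38 mm diameter), 100 mm above the bench, on the axis of its upright aluminium peg (14 mm diameter, 27 mm tall, tapered to 6 mm over the last 9 mm). A hung ring lies flat on the seat with the peg through its bore.
- branch5 (a point): Centre of the top of branch 5's round grey seat (38 mm diameter), 100 mm above the bench, on the axis of its upright aluminium peg (14 mm diameter, 27 mm tall, tapered to 6 mm over the last 9 mm). A hung ring lies flat on the seat with the peg through its bore.
- eraser: Loose green eraser 55 x 22 x 16 mm, bystander; origin under its centre.
- slide_box: Loose wooden slide box 85 x 100 x 34 mm, bystander; origin under its centre. (Further off stand two fixed bystanders: a white microscope 390 mm tall at the robot's right, its foot 200 x 150 mm about x 0.48, y -0.55 m, and at the left a grey card tray 280 x 200 x 50 mm about x 0.44, y 0.56 m.)
Things that resemble listed ones, but are neither listed nor needed, are in the scene too. What is shaped like the hung1 but green or red is not meant.

How it is judged:
At the end, for the whole second after the job is handed in: Each wide ring on a branch: within 12 mm of its axis, 6 mm of seat height, tilt under 0.2 rad, at rest. Wide rings hung at the start still so on their own branches. The small ring inside the dish. Rack still. Narrow rings, eraser, slide box within 40 mm of their start (((horizontal distance between wide0 and branch0 below 0.012 m and z of wide0 in the frame of rack between 0.094 and 0.106 m and angle between wide0's own z axis and vertical below 0.2 rad) or (horizontal distance between wide0 and branch1 below 0.012 m and z of wide0 in the frame of rack between 0.094 and 0.106 m and angle between wide0's own z axis and vertical below 0.2 rad) or (horizontal distance between wide0 and branch2 below 0.012 m and z of wide0 in the frame of rack between 0.094 and 0.106 m and angle between wide0's own z axis and vertical below 0.2 rad) or (horizontal distance between wide0 and branch3 below 0.012 m and z of wide0 in the frame of rack between 0.094 and 0.106 m and angle between wide0's own z axis and vertical below 0.2 rad) or (horizontal distance between wide0 and branch4 below 0.012 m and z of wide0 in the frame of rack between 0.094 and 0.106 m and angle between wide0's own z axis and vertical below 0.2 rad) or (horizontal distance between wide0 and branch5 below 0.012 m and z of wide0 in the frame of rack between 0.094 and 0.106 m and angle between wide0's own z axis and vertical below 0.2 rad)) and ((horizontal distance between wide1 and branch0 below 0.012 m and z of wide1 in the frame of rack between 0.094 and 0.106 m and angle between wide1's own z axis and vertical below 0.2 rad) or (horizontal distance between wide1 and branch1 below 0.012 m and z of wide1 in the frame of rack between 0.094 and 0.106 m and angle between wide1's own z axis and vertical below 0.2 rad) or (horizontal distance between wide1 and branch2 below 0.012 m and z of wide1 in the frame of rack between 0.094 and 0.106 m and angle between wide1's own z axis and vertical below 0.2 rad) or (horizontal distance between wide1 and branch3 below 0.012 m and z of wide1 in the frame of rack between 0.094 and 0.106 m and angle between wide1's own z axis and vertical below 0.2 rad) or (horizontal distance between wide1 and branch4 below 0.012 m and z of wide1 in the frame of rack between 0.094 and 0.106 m and angle between wide1's own z axis and vertical below 0.2 rad) or (horizontal distance between wide1 and branch5 below 0.012 m and z of wide1 in the frame of rack between 0.094 and 0.106 m and angle between wide1's own z axis and vertical below 0.2 rad)) and ((horizontal distance between wide2 and branch0 below 0.012 m and z of wide2 in the frame of rack between 0.094 and 0.106 m and angle between wide2's own z axis and vertical below 0.2 rad) or (horizontal distance between wide2 and branch1 below 0.012 m and z of wide2 in the frame of rack between 0.094 and 0.106 m and angle between wide2's own z axis and vertical below 0.2 rad) or (horizontal distance between wide2 and branch2 below 0.012 m and z of wide2 in the frame of rack between 0.094 and 0.106 m and angle between wide2's own z axis and vertical below 0.2 rad) or (horizontal distance between wide2 and branch3 below 0.012 m and z of wide2 in the frame of rack between 0.094 and 0.106 m and angle between wide2's own z axis and vertical below 0.2 rad) or (horizontal distance between wide2 and branch4 below 0.012 m and z of wide2 in the frame of rack between 0.094 and 0.106 m and angle between wide2's own z axis and vertical below 0.2 rad) or (horizontal distance between wide2 and branch5 below 0.012 m and z of wide2 in the frame of rack between 0.094 and 0.106 m and angle between wide2's own z axis and vertical below 0.2 rad)) and ((horizontal distance between wide3 and branch0 below 0.012 m and z of wide3 in the frame of rack between 0.094 and 0.106 m and angle between wide3's own z axis and vertical below 0.2 rad) or (horizontal distance between wide3 and branch1 below 0.012 m and z of wide3 in the frame of rack between 0.094 and 0.106 m and angle between wide3's own z axis and vertical below 0.2 rad) or (horizontal distance between wide3 and branch2 below 0.012 m and z of wide3 in the frame of rack between 0.094 and 0.106 m and angle between wide3's own z axis and vertical below 0.2 rad) or (horizontal distance between wide3 and branch3 below 0.012 m and z of wide3 in the frame of rack between 0.094 and 0.106 m and angle between wide3's own z axis and vertical below 0.2 rad) or (horizontal distance between wide3 and branch4 below 0.012 m and z of wide3 in the frame of rack between 0.094 and 0.106 m and angle between wide3's own z axis and vertical below 0.2 rad) or (horizontal distance between wide3 and branch5 below 0.012 m and z of wide3 in the frame of rack between 0.094 and 0.106 m and angle between wide3's own z axis and vertical below 0.2 rad)) and horizontal distance between hung0 and branch0 below 0.012 m and z of hung0 in the frame of rack between 0.094 and 0.106 m and angle between each of hung0, hung1, hung3's own z axis and vertical below 0.2 rad and horizontal distance between hung1 and branch1 below 0.012 m and z of hung1 in the frame of rack between 0.094 and 0.106 m and horizontal distance between hung3 and branch3 below 0.012 m and z of hung3 in the frame of rack between 0.094 and 0.106 m and x of small2 in the frame of dish between -0.058 and 0.058 m and y of small2 in the frame of dish between -0.058 and 0.058 m and z of each of small2, small4 in the frame of dish below 0.02 m and linear speed of each of small2, small4, wide0, wide1, wide2, wide3 below 0.02 m/s and x of small4 in the frame of dish between -0.058 and 0.058 m and y of small4 in the frame of dish between -0.058 and 0.058 m and angular speed of rack below 0.1 rad/s and distance of each of narrow0, narrow1, eraser, slide_box from where it was at the start of the episode below 0.04 m); the robot touches nothing.
It fails at once if a look-alike ring, the eraser or the slide box is moved by more than 60 mm (distance of any of narrow0, narrow1, eraser, slide_box from where it was at the start of the episode above 0.06 m).
It fails at once if a ring that already hung is taken off the rack (horizontal distance between hung0 and branch0 above 0.03 m or horizontal distance between hung1 and branch1 above 0.03 m or horizontal distance between hung3 and branch3 above 0.03 m).
Of hung1, hung3 only 1 to 1 are there at a start; the rules pass over those that are not, and their reading is None.
Of small2, small4 only 1 to 1 are there at a start; the rules pass over those that are not, and their reading is None.
Of wide0, wide1, wide2, wide3 only 3 to 4 are there at a start; the rules pass over those that are not, and their reading is None.
At some moment in a run one of wide0, wide1, wide2, wide3 may be knocked a few centimetres aside while the robot is not near it.
Once in a run the grip may slacken for a moment while it holds something.
It also fails if it takes over 210 s, if anything falls off the work surface, if the arm or the gripper's body presses on something with over 40 N, if the wrist force passes 120 N, or if a joint passes its speed limit or range.

### The arm

A 7-joint arm with a two-finger parallel gripper is mounted at the origin on the work surface. World frame = base frame: x ahead of the robot, y to its left, z up, the work surface at z = 0. Lengths are in m, angles in rad, forces in N, time in s.
With the tool pointing down it reaches from about 0.4 to 0.925 m from the base axis. Payload 5.6 kg.
Tool frame: the origin (TCP) lies midway between the tips of the shut fingers; the grasp point (between the pads) lies 19 mm behind it; z points along the fingers, y is the direction in which the jaws open and shut (so a half turn about z gives the same grasp; the last joint's range is limited). The gripper opens to 85 mm and grips with 20 to 120 N. Pads are 22 mm wide; open, the fingers measure 114 mm over their backs; the gripper's body (76 mm by 85 mm) begins 54 mm behind the grasp point. The pads swing forward as they close: fully open they stand 13 mm farther back than shut.
Start: joints at [1.132, 0.468, -0.012, 1.603, 0.006, 1.071, -0.056], TCP at [0.251, -0.6, 0.231] pointing down, gripper open.
Joint ranges: [-2.53, 2.53], [-0.31, 2.02], [-1.57, 1.55], [0.28, 2.44], [-1.29, 4.43], [0.15, 1.84], [-2.92, 2.92]. Speed limits (rad/s): [2.57, 2.57, 3.14, 3.14, 3.14, 3.14, 3.14].

### API

Orientations are given as a rotation vector (axis times angle).
In Python, from plant import bot, optics, ticket, models gives the robot as it stands.
- The arm moves only by the tool play_rows, never from a script. Its argument "targets" is a list of rows, each a list of 4 numbers: the shift along the tool's x, y, z in cm, then the turn about the tool's z in degrees. A call has 1 to 12 rows; each row is the pose to reach, as a shift and turn from the pose measured when the call began, along the tool's axes at that moment; what a row does not reach only later rows make up. A row lasts 1/8 s, in which the tool goes at most 62.5 mm and 10.7 degrees, less where a joint would pass 70% of its speed; a pose out of reach is approached as far as the arm can. A call with a gripper value outside its range is refused whole. "gripper" is the opening, from 0 (shut) to 1 (fully open), set as the call begins (left out, the last holds). The fingers move at their own pace and stop on an object; "squeeze" is the grip in N (left out, the last holds). Time passes only in rows, so rows that repeat a pose let the fingers close. It gives the time, the measured TCP pose, the force and the opening at its end, in the units of the state.
- bot.get_state(): the state, without advancing time (a new reading comes with each control period).
- optics.grab_frame(name): name is "scene" or "side" or "wrist"; returns a dict with "image" (420x560x3 uint8, red, green, blue), "K" (3x3 intrinsics, pixels), "k1" (the pictures are not rectified: a ray, as slopes to the right and down, at radius r is drawn at 1 + k1 r^2 times it, then the intrinsics apply), "xyz" and "attitude" of the camera in the world. Camera axes: x right, y up, looking along -z (the intrinsics and any distortion apply to the point x, -y, -z); pixel columns grow to the right and rows downward; lengths in m; the calibration is good to about 2 mm. A picture is of the moment at which its call begins. There is no depth.
- ticket.close_job(): hands the job in, once; it reports no verdict.
Trained networks look in the newest picture that a camera, given by its name, has taken for a name from the list of things; names that differ only in an ending like _2 or _b are one class to them, and where a whole thing is asked for, a point or a joint stands for the part that bears it (a point fixed in the world has none). Each returns a list of dicts, best first, with "confidence" (0 to 1); they miss things now and then, are a little off and sometimes report something else, mostly with a low value. They report only what shows in the picture. A call takes as long as a camera call. They do not tell look-alikes from the thing itself.
- models.recognise(query, camera): "at" ([column, row] in pixels, amid what is visible of it).
The state is a dict: "time_s": time; "qpos": joint angles; "qd": joint speeds; "joint_torque": joint torques, N m; "tool_pos": TCP position; "tool_rot": TCP orientation; "contact_force": force on the tool from outside, world axes, zero at the start; "torque": the same for the moment, N m; "opening": opening from 0.0 (shut) to 1.0 (fully open).
Only numpy, scipy, OpenCV 4.12 (cv2) and the standard library are available. Lean on these libraries where they do the work, as an engineer would, in place of code of your own. Each camera call takes 0.05 s, during which the arm holds its last target.

## Working session

There is one attempt and no reset: what is moved stays moved. The work goes in short steps, Python scripts to look and compute and a tool call to move; the robot and the scene stay as the last step left them, time stands still between calls to the robot, and variables do not carry over. Pictures are saved under pics/ and viewed, and the job is handed in when it is done.

Besides the shell and the picture viewer there is one more tool, called by a JSON object that holds its "fn" and its "kwargs". play_rows: Moves the arm, as the interface text tells. Its arguments: {"type":"object","properties":{"targets":{"type":"array"},"gripper":{"type":"number"},"squeeze":{"type":"number"}},"required":["targets"]}

```bash
ls; mkdir -p pics
python3 - <<'E'
from plant import bot, optics, ticket, models
import cv2
s=bot.get_state(); print(s)
for n in ["scene","side","wrist"]:
    f=optics.grab_frame(n); print(n,f["K"],f["k1"],f["xyz"],f["attitude"])
    cv2.imwrite(f"pics/{n}0.png",f["image"][:,:,::-1])
E
```

```text
pics
{'time_s': 0.0, 'qpos': array([ 1.13199568,  0.46839339, -0.01159418,  1.60367352,  0.00597317,
        1.07137354, -0.05633446]), 'qd': array([-2.62464856e-04, -9.08009401e-05,  7.05704826e-04,  2.71308453e-03,
        2.41230270e-05, -2.45690072e-04, -1.43822392e-03]), 'joint_torque': array([-1.34224924e-04, -5.32378471e+01,  2.14765349e-02, -2.51303297e+01,
        1.15008862e-02,  7.71102961e-03, -1.03689942e-05]), 'tool_pos': array([ 0.25032069, -0.59924039,  0.23030713]), 'tool_rot': array([-3.07859057e+00, -6.17144251e-01,  7.22245655e-04]), 'contact_force': array([ 0.32134179, -0.16976449,  0.57392212]), 'torque': array([ 0.01409406,  0.00824918, -0.01871045]), 'opening': 1.0050969971033326}
scene [[385.96427252   0.         280.77305246]
 [  0.         385.96427252 204.18313641]
 [  0.           0.           1.        ]] 0.031293193955224584 [1.26306824 0.33638335 0.83964421] [0.51338962 0.80954825 1.90077409]
side [[538.24444509   0.         288.01916664]
 [  0.         538.24444509 210.4828949 ]
 [  0.           0.           1.        ]] -0.018525662083810644 [0.29751922 0.85579622 0.93382436] [ 0.21370544 -1.15382994 -2.59298407]
wrist [[342.69184016   0.         280.63706635]
 [  0.         342.69184016 209.24729198]
 [  0.           0.           1.        ]] -0.009259271881364472 [ 0.30972377 -0.57334435  0.37217971] [-0.22982293  0.15495004 -1.16764041]
```

View pics/scene0.png

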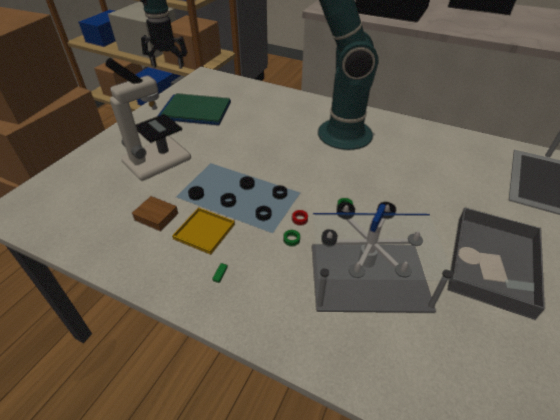

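View pics/side0.png

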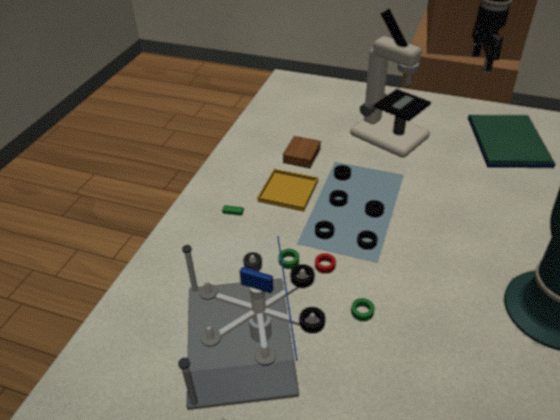

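View pics/wrist0.png

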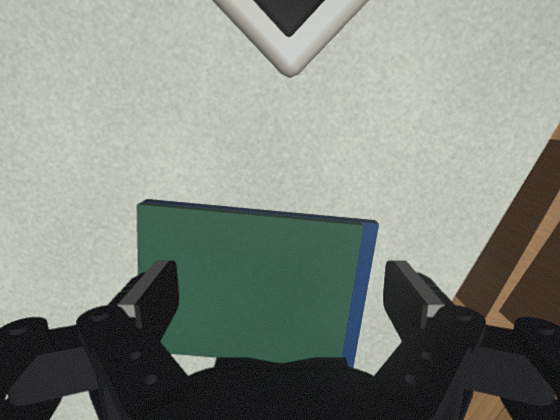

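```bash
cat > h.py <<'E'
import numpy as np, cv2
from scipy.spatial.transform import Rotation as R
def pose(f): return R.from_rotvec(f["attitude"]).as_matrix(), np.array(f["xyz"])
def proj(f,P):
    Rm,t=pose(f); P=np.atleast_2d(P); c=(P-t)@Rm
    u=np.stack([c[:,0]/-c[:,2], -c[:,1]/-c[:,2]],1)
    r2=(u**2).sum(1,keepdims=True); u=u*(1+f["k1"]*r2)
    K=f["K"]; return np.stack([K[0,0]*u[:,0]+K[0,2],K[1,1]*u[:,1]+K[1,2]],1)
def ray(f,px):
    K=f["K"]; d=np.array([(px[0]-K[0,2])/K[0,0],(px[1]-K[1,2])/K[1,1]]); u=d.copy()
    for _ in range(20): u=d/(1+f["k1"]*(u@u))
    Rm,t=pose(f); v=Rm@np.array([u[0],-u[1],-1]); return t,v/np.linalg.norm(v)
def onz(f,px,z):
    t,v=ray(f,px); return t+v*(z-t[2])/v[2]
def tri(obs):
    A=np.zeros((3,3));b=np.zeros(3)
    for f,px in obs:
        t,v=ray(f,px); M=np.eye(3)-np.outer(v,v); A+=M;b+=M@t
    return np.linalg.solve(A,b)
def crop(f,x0,y0,x1,y1,s,name):
    im=f["image"][max(0,y0):y1,max(0,x0):x1,::-1]
    cv2.imwrite("pics/"+name,cv2.resize(im,None,fx=s,fy=s,interpolation=cv2.INTER_CUBIC))
E
python3 - <<'E'
from plant import bot, optics, ticket, models
from h import *
F={n:optics.grab_frame(n) for n in ["scene","side"]}
np.set_printoptions(precision=4,suppress=True)
Z=dict(wide0=.012,narrow0=.012,dish=.01,handle=.178,branch0=.1,hung0=.11,small2=.11,eraser=.008,slide_box=.017,stand=.006,cover_edge=.136,rack=.1)
for q in Z:
    for n in F:
        try: r=models.recognise(q,n)
        except Exception as e: print(q,n,e); continue
        for d in r[:9]: print(q,n,[round(x) for x in d["at"]],round(d["confidence"],2),onz(F[n],d["at"],Z[q])[:2])
crop(F["scene"],160,150,320,260,5,"c1.png")
crop(F["scene"],270,180,460,310,4,"c2.png")
crop(F["side"],170,220,350,400,4,"c3.png")
crop(F["side"],260,130,420,280,5,"c4.png")
E
```

```text
wide0 scene [263, 211] 0.77 [ 0.5322 -0.0754]
wide0 scene [226, 197] 0.67 [ 0.5284 -0.211 ]
wide0 scene [279, 190] 0.66 [ 0.426  -0.0757]
wide0 side [365, 238] 0.76 [ 0.4369 -0.0763]
wide0 side [326, 231] 0.71 [ 0.531  -0.0684]
wide0 side [339, 197] 0.63 [ 0.536  -0.2049]
narrow0 scene [199, 195] 0.67 [ 0.5593 -0.2928]
narrow0 scene [249, 183] 0.51 [ 0.4372 -0.1778]
narrow0 scene [374, 218] 0.21 [0.4102 0.2365]
narrow0 side [372, 208] 0.69 [ 0.4418 -0.187 ]
narrow0 side [340, 173] 0.58 [ 0.5582 -0.3062]
narrow0 side [231, 328] 0.22 [0.64   0.2693]
dish scene [200, 229] 0.87 [ 0.6795 -0.2066]
dish scene [218, 274] 0.6 [ 0.788  -0.0728]
dish scene [378, 264] 0.31 [0.5704 0.2933]
handle scene [377, 216] 0.8 [0.5692 0.2604]
handle side [262, 283] 0.65 [0.5628 0.2643]
handle side [234, 210] 0.39 [0.6924 0.096 ]
branch0 scene [376, 221] 0.7 [0.5093 0.2544]
branch0 side [262, 282] 0.69 [0.5911 0.2024]
hung0 scene [290, 242] 0.71 [0.6859 0.0841]
hung0 scene [345, 200] 0.64 [0.4808 0.155 ]
hung0 scene [342, 205] 0.57 [0.5017 0.1554]
hung0 scene [301, 218] 0.57 [0.5958 0.0731]
hung0 side [312,
[... 185 characters left out ...]
513  0.1741]
small2 side [302, 152] 0.68 [ 0.648  -0.2367]
eraser scene [217, 276] 0.72 [ 0.7941 -0.0721]
eraser side [289, 191] 0.74 [ 0.6712 -0.1927]
eraser side [234, 210] 0.51 [ 0.7812 -0.0741]
slide_box scene [157, 216] 0.6 [ 0.6942 -0.347 ]
slide_box side [342, 172] 0.65 [ 0.5547 -0.3039]
slide_box side [300, 152] 0.6 [ 0.6948 -0.3598]
stand scene [377, 262] 0.92 [0.5618 0.2878]
stand scene [378, 219] 0.18 [0.4012 0.247 ]
stand side [231, 328] 0.76 [0.6412 0.2648]
cover_edge scene [380, 264] 0.84 [0.6744 0.3035]
cover_edge side [231, 327] 0.64 [0.5939 0.3456]
rack scene [377, 213] 0.71 [0.4794 0.2478]
rack side [261, 282] 0.79 [0.5934 0.2021]
rack side [340, 197] 0.36 [ 0.5098 -0.1028]
```

View pics/c1.png

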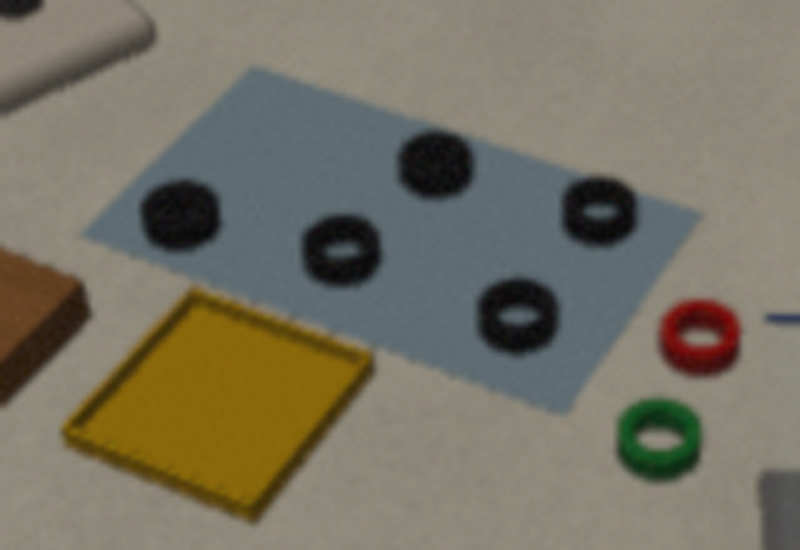

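View pics/c2.png

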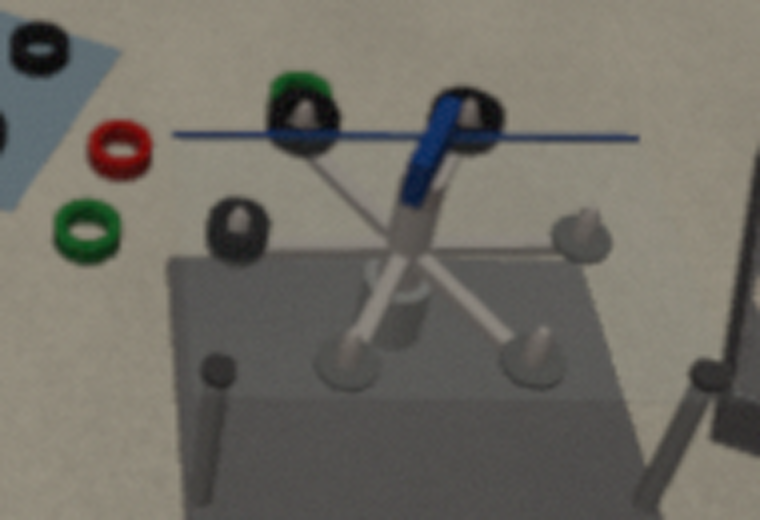

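View pics/c3.png

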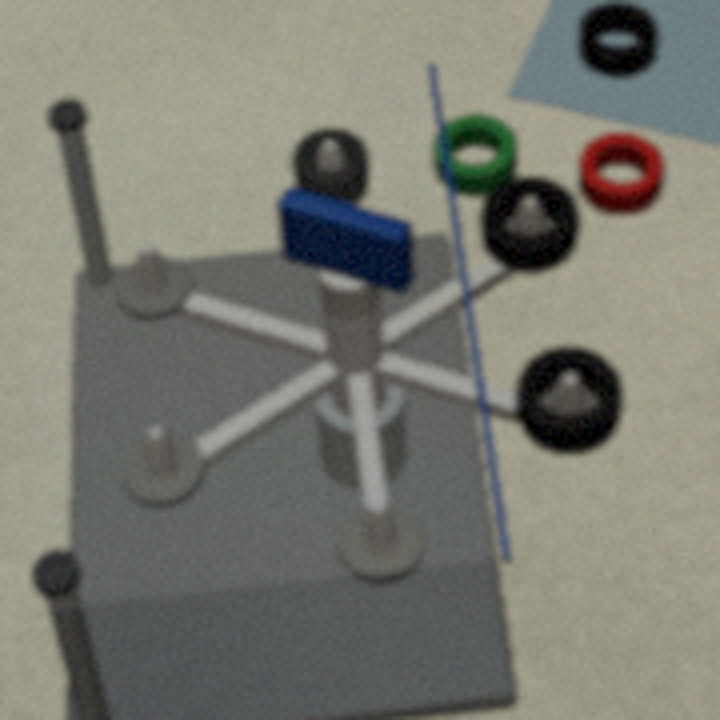

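View pics/c4.png

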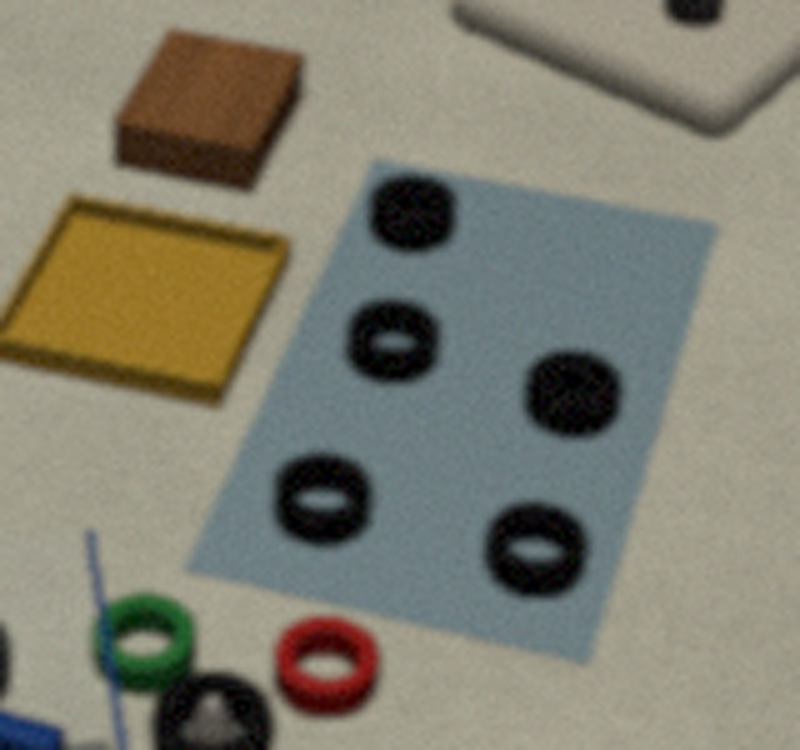

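Run:
```python
from plant import bot, optics, ticket, models
from h import *
from scipy.optimize import least_squares
import pickle
np.set_printoptions(precision=4,suppress=True)
F={n:optics.grab_frame(n) for n in ["scene","side"]}
sc={0:(387.5,205),1:(345.75,205),2:(329.5,232.5),3:(358.75,265),4:(406.25,262.5),5:(417.5,233)}
si={0:(312.5,313.75),1:(302.5,271.25),2:(252,256.25),3:(208,283.75),4:(208,327.5),5:(263.75,349.5)}
eS=[(313.75,213.5),(429.5,214.5)]; eD=[(278.25,236.25),(297,359.5)]
for k in range(6): print(k,tri([(F['scene'],sc[k]),(F['side'],si[k])]), onz(F['scene'],sc[k],.125)[:2],onz(F['side'],si[k],.125)[:2])
for a,b in zip(eS,eD): print(tri([(F['scene'],a),(F['side'],b)]),onz(F['scene'],a,.136)[:2],onz(F['side'],b,.136)[:2])
def model(p):
    x,y,th,ya=p
    P=[[x+.11*np.cos(th+k*np.pi/3),y+.11*np.sin(th+k*np.pi/3),.125] for k in range(6)]
    c,s=np.cos(ya),np.sin(ya)
    E=[[x-.055*c-s*v,y-.055*s+c*v,.136] for v in(-.15,.15)]
    return np.array(P),np.array(E)
def res(p):
    P,E=model(p)
    return np.concatenate([(proj(F['scene'],P)-[sc[k] for k in range(6)]).ravel(),(proj(F['side'],P)-[si[k] for k in range(6)]).ravel(),(proj(F['scene'],E)-eS).ravel(),(proj(F['side'],E)-eD).ravel()])
r=least_squares(res,[.567,.262,2.6,0]); print(r.x,np.degrees(r.x[2:]),r.fun.reshape(-1,2))
```

```text
0 [0.4659 0.2672 0.1284] [0.4628 0.2675] [0.4664 0.2638]
1 [0.5155 0.1691 0.1264] [0.5127 0.1675] [0.5161 0.1697]
2 [0.6268 0.1645 0.1268] [0.6253 0.1641] [0.6275 0.1629]
3 [0.6847 0.258  0.1208] [0.6897 0.2604] [0.6822 0.2585]
4 [0.6363 0.3558 0.1286] [0.6336 0.3564] [0.6377 0.353 ]
5 [0.5256 0.3612 0.1211] [0.529  0.3604] [0.5247 0.3645]
[0.5914 0.1056 0.1378] [0.5914 0.1068] [0.5918 0.1014]
[0.4612 0.3732 0.1363] [0.4619 0.374 ] [0.461  0.3719]
[0.5758 0.2625 3.0952 0.4519] [177.342  25.892] [[-0.2525  0.737 ]
 [ 0.4062  1.1326]
 [ 0.1288  0.3648]
 [-0.7035 -1.7293]
 [-0.7045  0.2877]
 [ 0.2641 -1.0132]
 [-0.3438  1.6811]
 [-0.1784  0.0608]
 [ 0.2059  0.7808]
 [-1.3388 -0.8291]
 [ 0.7734  1.3213]
 [ 0.5974 -2.0454]
 [-1.2048 -0.2847]
 [-0.1346 -0.3302]
 [-0.3503  0.6992]
 [-0.1966  0.7963]]
```

```bash
cat >> h.py <<'E'
def psi(s):
    x=R.from_rotvec(s["tool_rot"]).as_matrix()[:,0]; return np.degrees(np.arctan2(x[1],x[0]))
def plan(s,x,y,z,ps=None):
    Rm=R.from_rotvec(s["tool_rot"]).as_matrix()
    d=Rm.T@(np.array([x,y,z])-s["tool_pos"])*100
    t=0 if ps is None else -((ps-psi(s)+180)%360-180)
    return np.round(d,2).tolist()+[round(float(t),1)]
def st(s): print(round(s["time_s"],3),"pos",np.round(s["tool_pos"],4),"psi",round(psi(s),1),"F",np.round(s["contact_force"],1),"op",round(s["opening"],3),"q",np.round(s["qpos"],2))
E
python3 - <<'E'
from plant import bot
from h import *
s=bot.get_state(); st(s)
print(plan(s,.5758,.2625,.27,177.3), R.from_rotvec(s["tool_rot"]).as_matrix())
E
```

```text
1.55 pos [ 0.2505 -0.5998  0.2313] psi 22.7 F [ 0.7 -0.2  0.3] op 0.997 q [ 1.13  0.47 -0.01  1.6   0.01  1.07 -0.06]
[63.25, -67.03, -3.88, -154.6] [[ 9.22748156e-01  3.85403478e-01 -2.17628274e-05]
 [ 3.85403475e-01 -9.22748154e-01 -7.26531678e-05]
 [-4.80823923e-05  5.86531073e-05 -9.99999997e-01]]
```

{"fn": "play_rows", "kwargs": {"targets": [[4.5, -4.8, -3.9, -10], [9, -9.6, -3.9, -20], [13.5, -14.4, -3.9, -30], [18, -19.1, -3.9, -40], [22.6, -23.9, -3.9, -50], [27.1, -28.7, -3.9, -60], [31.6, -33.5, -3.9, -71], [36.1, -38.3, -3.9, -82], [40.6, -43.1, -3.9, -92], [45.2, -47.9, -3.9, -103], [49.7, -52.7, -3.9, -113], [54.2, -57.5, -3.9, -124]], "gripper": 1}}

```text
time_s: 3.05
tool_pos: [0.5125, 0.0953, 0.2707]
tool_rot: [0.899, 3.009, -0.0]
contact_force: [0.3, -1.4, 0.6]
opening: 0.997
```

Run:
```python
from plant import bot
from h import *
s=bot.get_state(); st(s)
print(plan(s,.5758,.2625,.27,177.3))
```

```text
3.05 pos [0.5125 0.0953 0.2707] psi 146.7 F [ 0.3 -1.4  0.6] op 0.997 q [ 0.38  0.31 -0.76  1.84  0.24  1.09  0.53]
[3.88, 17.46, 0.07, -30.6]
```

{"fn": "play_rows", "kwargs": {"targets": [[1.3, 5.8, 0, -10], [2.6, 11.6, 0, -20.4], [3.9, 17.5, 0, -30.6], [3.9, 17.5, 0, -30.6]]}}

```text
time_s: 3.55
tool_pos: [0.5751, 0.2684, 0.2698]
tool_rot: [-0.062, -3.14, -0.005]
contact_force: [1.0, 0.3, -0.1]
opening: 1.003
```

Run:
```python
from plant import bot,optics
from h import *
s=bot.get_state(); st(s)
print(plan(s,.5758,.2625,.17,177.3))
f=optics.grab_frame("wrist"); cv2.imwrite("pics/w1.png",f["image"][:,:,::-1])
print(proj(f,[[.5758,.2625,.198],[.5758-.032,.2625,.198],[.5758+.032,.2625,.198]]))
```

```text
3.55 pos [0.5751 0.2684 0.2698] psi 177.7 F [ 1.   0.3 -0.1] op 1.003 q [ 0.09  0.56 -0.84  1.56  0.43  1.22  0.71]
[-0.11, -0.62, 9.98, 0.4]
[[269.83167319 224.28795218]
 [267.42635538 175.73578957]
 [272.06912832 269.37390557]]
```

View pics/w1.png

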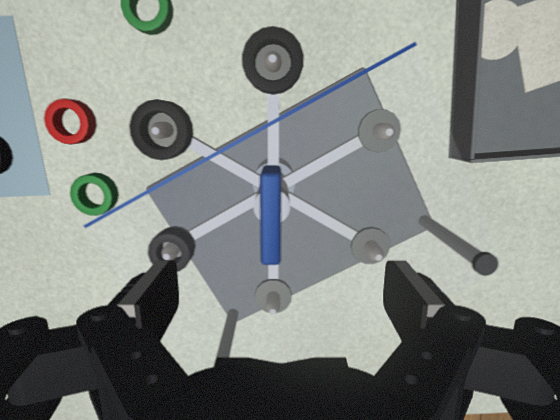

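Run:
```python
from plant import bot,optics
from h import *
from scipy.optimize import least_squares
s=bot.get_state(); st(s)
f=optics.grab_frame("wrist")
w={0:(272,60),1:(160,129),2:(171,249),3:(272,303),4:(375,251),5:(388,131)}
def mod(p):
    x,y,th=p[:3]
    return np.array([[x+.11*np.cos(th+k*np.pi/3),y+.11*np.sin(th+k*np.pi/3),.126] for k in range(6)]+[[x-sg*.032*np.cos(th)*1,y-sg*.032*np.sin(th),.198] for sg in(-1,1)])
m=np.array([w[k] for k in range(6)]+[(270,168),(271,262)])
r=least_squares(lambda p:(proj(f,mod(p))-m).ravel(),[.575,.26,3.1]); print(r.x,np.degrees(r.x[2]),(r.fun.reshape(-1,2)).round(1).tolist())
x,y=r.x[:2]; print(plan(s,x,y,.17,np.degrees(r.x[2])))
E=[onz(f,p,.136) for p in((84,226),(416,43))]; print(E); d=E[1]-E[0]; a=np.degrees(np.arctan2(d[1],d[0])); print(a, 'front',a+90)
mid=(E[0]+E[1])/2; print(np.linalg.norm(d),mid, mid[:2]-r.x[:2])
```

```text
3.6 pos [0.5753 0.2653 0.2698] psi 177.5 F [-0.   0.1 -0.6] op 1.003 q [ 0.1   0.55 -0.84  1.56  0.43  1.22  0.71]
[0.57146478 0.25999615 3.09015595] 177.05289419911833 [[1.3, -5.7], [-4.2, -2.4], [-4.7, 4.1], [0.7, 5.7], [4.2, 3.6], [2.3, -2.5], [0.7, 0.4], [-0.4, 1.1]]
[0.35, -0.56, 9.98, 0.5]
[array([0.59014822, 0.09923639, 0.136     ]), array([0.45995696, 0.37158544, 0.136     ])]
115.5492389358874 front 205.5492389358874
0.30186713810079163 [0.52505259 0.23541091 0.136     ] [-0.04641219 -0.02458524]
```

Run:
```python
from plant import bot,optics
from h import *
f=optics.grab_frame("wrist"); s=bot.get_state(); st(s); print(f["xyz"])
crop(f,120,20,430,320,2.4,"w2.png")
import pickle; pickle.dump(f,open("w2.pkl","wb"))
```

```text
3.7 pos [0.5759 0.262  0.2703] psi 177.2 F [-0.  -0.6 -0.1] op 0.996 q [ 0.1   0.55 -0.83  1.57  0.43  1.22  0.71]
[0.50937837 0.26738916 0.41177395]
```

View pics/w2.png

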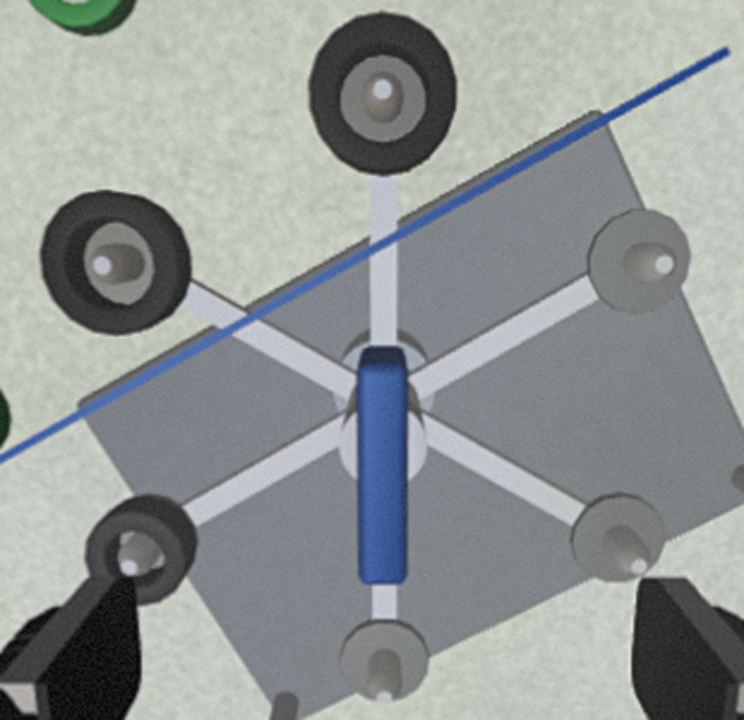

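Run:
```python
from plant import bot
from h import *
import pickle
from scipy.optimize import least_squares
s=bot.get_state(); st(s)
f=pickle.load(open("w2.pkl","rb"))
m=np.array([(382,88),(102,265),(129,567),(385,697),(638,567),(664,264)])/2.4+[120,20]
def mod(p):
    x,y,th=p[:3]
    return np.array([[x+.11*np.cos(th+k*np.pi/3),y+.11*np.sin(th+k*np.pi/3),.127] for k in range(6)])
r=least_squares(lambda p:(proj(f,mod(p))-m).ravel(),[.575,.26,3.1]); print(r.x,np.degrees(r.x[2]),(r.fun.reshape(-1,2)).round(1).tolist())
x,y=r.x[:2]; print(plan(s,x,y,.17,np.degrees(r.x[2])))
E=[onz(f,np.array(p)/2.4+[120,20],.136) for p in((0,458),(727,52))]; d=E[1]-E[0]; a=np.degrees(np.arctan2(d[1],d[0])); print('front',a+90)
```

```text
3.7 pos [0.5759 0.262  0.2703] psi 177.2 F [-0.  -0.6 -0.1] op 0.996 q [ 0.1   0.55 -0.83  1.57  0.43  1.22  0.71]
[0.57409415 0.26333276 3.09750788] 177.4741287622727 [[0.1, 0.1], [-0.3, -0.1], [-0.4, 0.1], [-0.4, 0.5], [0.6, -0.2], [0.3, -0.2]]
[0.2, 0.14, 10.03, -0.2]
front 205.7798100902453
```

{"fn": "play_rows", "kwargs": {"targets": [[0.2, 0.1, 4, 0], [0.2, 0.1, 8, 0], [0.2, 0.1, 10, 0], [0.2, 0.1, 10, 0]]}}

```text
time_s: 4.2
tool_pos: [0.5739, 0.2614, 0.1696]
tool_rot: [-0.078, -3.14, 0.005]
contact_force: [0.9, 0.8, 0.8]
opening: 1.001
```

{"fn": "play_rows", "kwargs": {"targets": [[0, 0, 0, 0], [0, 0, 0, 0], [0, 0, 0, 0], [0, 0, 0, 0], [0, 0, 0, 0], [0, 0, 0, 0]], "gripper": 0, "squeeze": 60}}

```text
time_s: 4.95
tool_pos: [0.5742, 0.2624, 0.1703]
tool_rot: [0.078, 3.14, -0.002]
contact_force: [0.8, 1.4, 3.8]
opening: 0.152
```

Run:
```python
from plant import bot,optics
from h import *
s=bot.get_state(); st(s)
print(plan(s,.5741,.2633,.17,177.5-91.7))
```

```text
4.95 pos [0.5742 0.2624 0.1703] psi 177.2 F [0.8 1.4 3.8] op 0.152 q [ 0.06  0.64 -0.78  1.66  0.51  1.05  0.64]
[0.01, 0.09, 0.03, 91.4]
```

{"fn": "play_rows", "kwargs": {"targets": [[0, 0.1, 0, 5], [0, 0.1, 0, 14], [0, 0.1, 0, 24], [0, 0.1, 0, 34], [0, 0.1, 0, 44], [0, 0.1, 0, 54], [0, 0.1, 0, 64], [0, 0.1, 0, 74], [0, 0.1, 0, 83], [0, 0.1, 0, 89], [0, 0.1, 0, 91.5], [0, 0.1, 0, 91.5]]}}

```text
time_s: 6.45
tool_pos: [0.5749, 0.2631, 0.1704]
tool_rot: [2.302, 2.134, 0.0]
contact_force: [3.3, 1.2, -0.4]
opening: 0.153
```

{"fn": "play_rows", "kwargs": {"targets": [[0, 0, 0, 0], [0, 0, 0, 0], [0, 0, 0, 0]], "gripper": 1}}

```text
time_s: 6.82
tool_pos: [0.5746, 0.2629, 0.1702]
tool_rot: [2.302, 2.135, -0.001]
contact_force: [0.3, 0.2, 0.1]
opening: 0.785
```

{"fn": "play_rows", "kwargs": {"targets": [[0, 0, -4, 0], [0, 0, -9, 0], [0, 0, -9, 0]]}}

```text
time_s: 7.2
tool_pos: [0.5763, 0.2646, 0.2649]
tool_rot: [2.3, 2.133, 0.011]
contact_force: [-0.9, 0.0, -0.3]
opening: 1.002
```

```bash
cat > rk.py <<'E'
from plant import optics
from h import *
from scipy.optimize import least_squares
def fit(f,ids,m,th0):
    def mod(p):
        x,y,th=p[:3]
        return np.array([[x+.11*np.cos(th+k*np.pi/3),y+.11*np.sin(th+k*np.pi/3),.127] for k in ids])
    r=least_squares(lambda p:(proj(f,mod(p))-m).ravel(),[.574,.263,th0]); print(r.x,np.degrees(r.x[2]),(r.fun.reshape(-1,2)).round(1).tolist())
    return r.x
E
python3 - <<'E'
from plant import bot,optics
from h import *
s=bot.get_state(); st(s)
f=optics.grab_frame("wrist"); cv2.imwrite("pics/w3.png",f["image"][:,:,::-1])
th=np.radians(85.8)
print(proj(f,[[.5741+.11*np.cos(th+k*np.pi/3),.2633+.11*np.sin(th+k*np.pi/3),.127] for k in range(6)]).round().tolist())
E
```

```text
7.2 pos [0.5763 0.2646 0.2649] psi 85.7 F [-0.9  0.  -0.3] op 1.002 q [-0.16  0.45 -0.45  1.59  0.21  1.14 -0.73]
[[277.0, 60.0], [158.0, 135.0], [170.0, 262.0], [278.0, 317.0], [386.0, 261.0], [397.0, 134.0]]
```

View pics/w3.png

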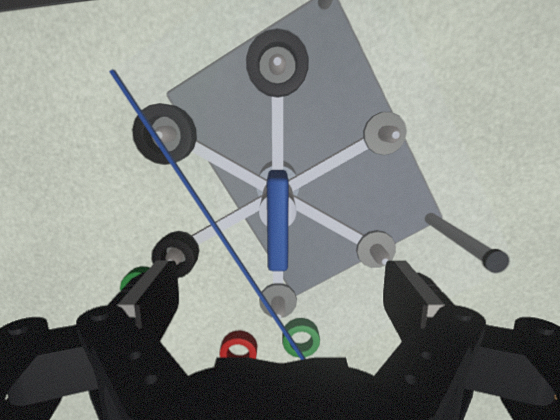

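Run:
```python
from plant import bot
from h import *
s=bot.get_state(); st(s)
print(plan(s,.4751,.2154,.20,205.8))
```

```text
7.25 pos [0.5752 0.2637 0.2622] psi 85.7 F [ 0.1 -0.2 -0.6] op 0.999 q [-0.16  0.45 -0.44  1.6   0.21  1.14 -0.73]
[-5.56, -9.64, 6.18, -120.1]
```

{"fn": "play_rows", "kwargs": {"targets": [[-1, -1.5, 0, -10], [-2, -3, 0, -20], [-3, -4.5, 0, -30], [-4, -6, 0, -40], [-5, -8, 1, -50], [-5.6, -9.6, 2, -60], [-5.6, -9.6, 3, -70], [-5.6, -9.6, 4, -80], [-5.6, -9.6, 5, -90], [-5.6, -9.6, 6.2, -100], [-5.6, -9.6, 6.2, -110], [-5.6, -9.6, 6.2, -120]], "gripper": 0.85}}

```text
time_s: 8.75
tool_pos: [0.4744, 0.2144, 0.1983]
tool_rot: [-0.708, 3.06, -0.003]
contact_force: [-0.0, -0.0, -0.2]
opening: 0.848
```

{"fn": "play_rows", "kwargs": {"targets": [[0, 0, 0, 0], [0, 0, 0, 0]]}}

```text
time_s: 9.0
tool_pos: [0.4738, 0.214, 0.1974]
tool_rot: [0.704, -3.061, 0.003]
contact_force: [-0.3, -1.2, -0.5]
opening: 0.851
```

Run:
```python
from plant import bot,optics
from h import *
s=bot.get_state(); st(s)
f=optics.grab_frame("wrist"); cv2.imwrite("pics/w4.png",f["image"][:,:,::-1])
print(proj(f,[[.4751,.2154,.127],[.4751,.2154,.12]]).round().tolist())
print(plan(s,.4751,.2154,.10,205.8))
```

```text
9.0 pos [0.4738 0.214  0.1974] psi -154.1 F [-0.3 -1.2 -0.5] op 0.851 q [ 0.22  0.45 -0.88  1.91  0.41  0.98  1.17]
[[280.0, 225.0], [280.0, 222.0]]
[-0.19, 0.09, 9.74, 0.1]
```

View pics/w4.png

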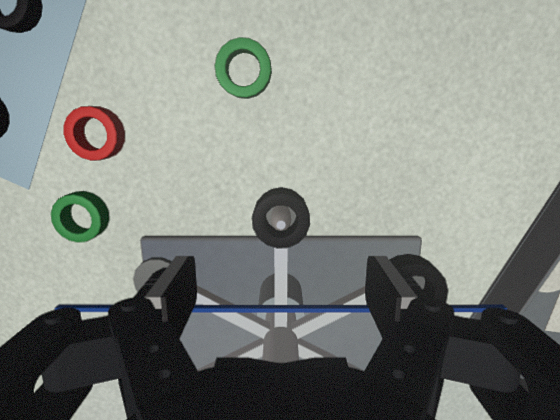

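{"fn": "play_rows", "kwargs": {"targets": [[-0.2, 0.1, 4, 0], [-0.2, 0.1, 8, 0], [-0.2, 0.1, 9.7, 0], [-0.2, 0.1, 9.7, 0]]}}

```text
time_s: 9.55
tool_pos: [0.475, 0.2158, 0.1003]
tool_rot: [0.704, -3.06, 0.003]
contact_force: [0.4, 0.5, 0.7]
opening: 0.842
```

{"fn": "play_rows", "kwargs": {"targets": [[0, 0, 0, 0], [0, 0, 0, 0], [0, 0, 0, 0], [0, 0, 0, 0], [0, 0, 0, 0]], "gripper": 0.2, "squeeze": 50}}

```text
time_s: 10.18
tool_pos: [0.4758, 0.2163, 0.1019]
tool_rot: [-0.704, 3.061, -0.003]
contact_force: [-1.4, -1.0, 5.4]
opening: 0.445
```

{"fn": "play_rows", "kwargs": {"targets": [[0, 0, -1.5, 0], [0, 0, -5, 0], [0, 0, -9, 0], [0, 0, -9, 0]]}}

```text
time_s: 10.68
tool_pos: [0.4776, 0.2178, 0.196]
tool_rot: [-0.702, 3.054, -0.002]
contact_force: [0.0, 0.5, -1.4]
opening: 0.439
```

Run:
```python
from plant import bot,optics
from h import *
s=bot.get_state(); st(s)
f=optics.grab_frame("wrist"); cv2.imwrite("pics/w5.png",f["image"][:,:,::-1])
F={n:optics.grab_frame(n) for n in ["scene","side"]}
for n in F: cv2.imwrite(f"pics/{n}1.png",F[n]["image"][:,:,::-1])
# dish corners by colour
for n in F:
    im=F[n]["image"].astype(int); m=((im[:,:,0]>90)&(im[:,:,2]<50)&(im[:,:,1]>60)).astype(np.uint8)
    k,l,stt,c=cv2.connectedComponentsWithStats(m); i=1+np.argmax(stt[1:,4]); print(n,c[i],onz(F[n],c[i],.006))
    pts=np.argwhere(l==i)[:,::-1].astype(np.float32); rr=cv2.approxPolyDP(cv2.convexHull(pts),6,True)[:,0]
    print(rr.tolist(),[onz(F[n],p,.018)[:2].round(3).tolist() for p in rr])
```

```text
10.675 pos [0.4776 0.2178 0.196 ] psi -154.1 F [ 0.   0.5 -1.4] op 0.439 q [ 0.21  0.45 -0.88  1.9   0.43  0.97  1.16]
scene [ 87.64867831 356.54862105] [ 1.09766002 -0.20903538  0.006     ]
[[176.0, 419.0], [0.0, 419.0], [0.0, 244.0], [216.0, 351.0]] [[1.117, 0.045], [1.26, -0.256], [0.97, -0.654], [0.969, 0.04]]
side [ 64.11154753 154.76826394] [ 1.3597725  -0.14793549  0.006     ]
[[120.0, 167.0], [92.0, 176.0], [17.0, 157.0], [59.0, 122.0], [80.0, 128.0]] [[1.156, -0.134], [1.208, -0.074], [1.473, -0.083], [1.472, -0.28], [1.386, -0.271]]
```

View pics/w5.png

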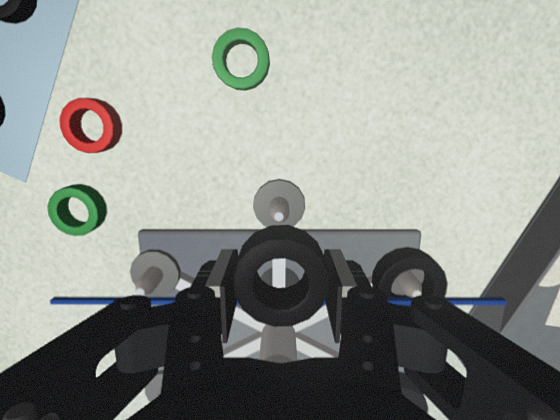

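View pics/scene1.png

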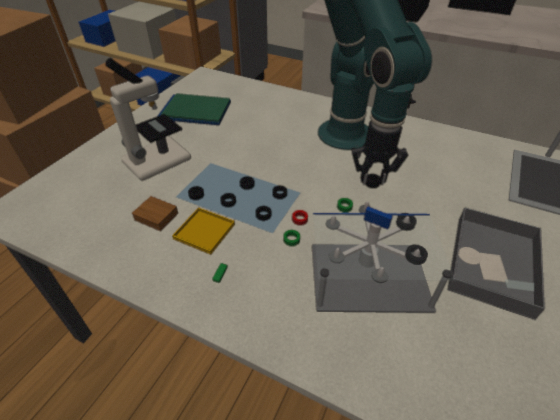

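Run:
```python
from plant import bot,optics
from h import *
F={n:optics.grab_frame(n) for n in ["scene","side"]}
a=(204.5,229.5); b=np.mean([(75,200),(288,242),(218,400),(0,355)],0)/5+[260,130]
print(onz(F["scene"],a,.014),onz(F["side"],b,.014),tri([(F["scene"],a),(F["side"],b)]))
for p in [(199,208),(234.6,221.4),(211,252.4),(173.6,236.4)]: print(onz(F["scene"],p,.018))
s=bot.get_state(); st(s)
for y in(-.2,): print(plan(s,.668,-.197,.20,0+35))
```

```text
[ 0.67668924 -0.19092245  0.014     ] [ 0.66892101 -0.18914978  0.014     ] [ 0.67158852 -0.19574948  0.00745378]
[ 0.61294492 -0.25374733  0.018     ]
[ 0.61326259 -0.12771645  0.018     ]
[ 0.74210355 -0.12454179  0.018     ]
[ 0.74020189 -0.25112459  0.018     ]
10.925 pos [0.4751 0.216  0.1912] psi -154.1 F [ 0.  -0.2  0.4] op 0.443 q [ 0.21  0.46 -0.88  1.91  0.43  0.97  1.16]
[0.69, -45.58, -0.79, 170.9]
```

Run:
```python
from plant import bot
from h import *
s=bot.get_state(); st(s)
print(plan(s,.674,-.19,.12,90))
```

```text
10.925 pos [0.4751 0.216  0.1912] psi -154.1 F [ 0.  -0.2  0.4] op 0.443 q [ 0.21  0.46 -0.88  1.91  0.43  0.97  1.16]
[-0.17, -45.19, 7.21, 115.9]
```

{"fn": "play_rows", "kwargs": {"targets": [[0, -3, 0, 9.6], [0, -7, 0, 19.2], [0, -11, 0, 28.8], [0, -15, 0, 38.4], [0, -19, 0, 48], [0, -23, 0, 57.6], [0, -27, 0, 67.2], [0, -31, 1, 77], [-0.2, -35, 2, 87], [-0.2, -39, 4, 97], [-0.2, -43, 6, 107], [-0.2, -45.2, 7.2, 115.9]]}}

```text
time_s: 12.42
tool_pos: [0.6734, -0.1924, 0.1171]
tool_rot: [-2.229, -2.213, 0.007]
contact_force: [-0.2, -0.4, -0.9]
opening: 0.44
```

Run:
```python
from plant import bot,optics
from h import *
f=optics.grab_frame("wrist"); cv2.imwrite("pics/w6.png",f["image"][:,:,::-1])
s=bot.get_state(); st(s)
print(plan(s,.674,-.19,.018,90))
for p in [(.609,-.255),(.739,-.255),(.739,-.125),(.609,-.125)]: print(proj(f,[[*p,.018]]).round())
```

```text
12.475 pos [ 0.6733 -0.195   0.1156] psi 89.2 F [-0.1 -2.5 -1.3] op 0.443 q [ 0.4   0.69 -0.26  1.53  0.21  0.95  0.07]
[0.54, 0.11, 9.76, -0.8]
[[200. 289.]]
[[367. 288.]]
[[379. 115.]]
[[187. 116.]]
```

View pics/w6.png

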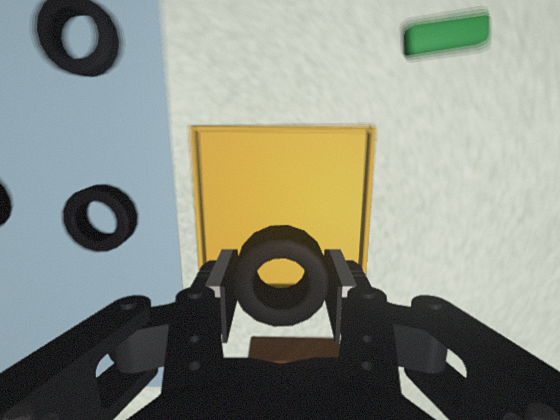

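{"fn": "play_rows", "kwargs": {"targets": [[0, 0, 4, 0], [0, 0.1, 8, 0], [0, 0.1, 9.7, 0], [0, 0.1, 9.7, 0]]}}

```text
time_s: 12.98
tool_pos: [0.6729, -0.1945, 0.0172]
tool_rot: [-2.233, -2.205, 0.012]
contact_force: [0.7, -0.5, 0.6]
opening: 0.443
```

{"fn": "play_rows", "kwargs": {"targets": [[0, 0, 0, 0], [0, 0, 0, 0], [0, 0, -1, 0], [0, 0, -5, 0], [0, 0, -10, 0], [0, 0, -12, 0]], "gripper": 0.7}}

```text
time_s: 13.72
tool_pos: [0.676, -0.1945, 0.1424]
tool_rot: [2.233, 2.205, -0.006]
contact_force: [0.9, -0.9, -0.2]
opening: 0.699
```

Run:
```python
from plant import bot,optics
from h import *
f=optics.grab_frame("wrist"); cv2.imwrite("pics/w7.png",f["image"][:,:,::-1])
F={n:optics.grab_frame(n) for n in ["scene","side"]}
for n in F: cv2.imwrite(f"pics/{n}2.png",F[n]["image"][:,:,::-1])
s=bot.get_state(); st(s)
```

```text
13.875 pos [ 0.6742 -0.1943  0.1384] psi 89.3 F [-0.3 -0.3  0.1] op 0.7 q [ 0.41  0.67 -0.27  1.52  0.2   0.99  0.07]
```

View pics/w7.png

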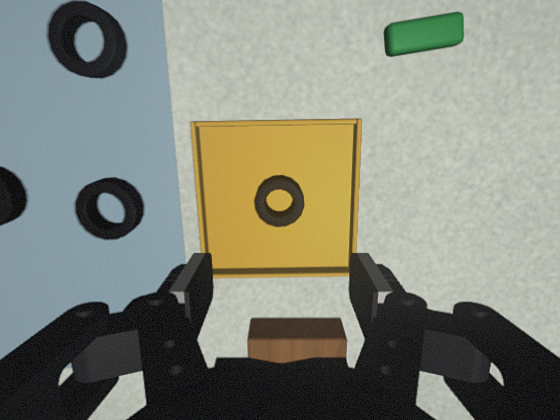

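View pics/side2.png

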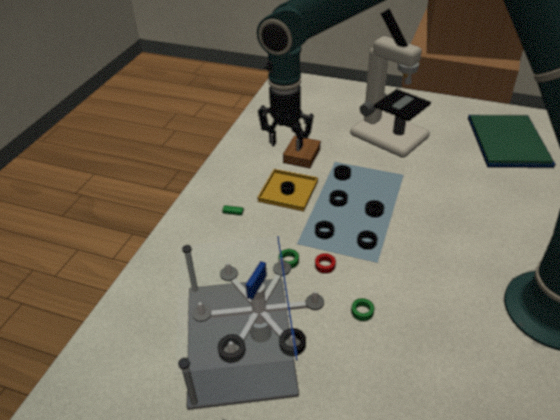

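Run:
```python
from plant import bot,optics
from h import *
s=bot.get_state(); st(s)
print(plan(s,.533,-.207,.11,90))
```

```text
13.875 pos [ 0.6742 -0.1943  0.1384] psi 89.3 F [-0.3 -0.3  0.1] op 0.7 q [ 0.41  0.67 -0.27  1.52  0.2   0.99  0.07]
[-1.43, -14.09, 2.93, -0.7]
```

{"fn": "play_rows", "kwargs": {"targets": [[-0.5, -5, 0, 0], [-1, -10, 1.5, 0], [-1.4, -14.1, 2.9, -0.7], [-1.4, -14.1, 2.9, -0.7], [-1.4, -14.1, 2.9, -0.7]], "gripper": 0.85}}

```text
time_s: 14.5
tool_pos: [0.533, -0.2065, 0.1094]
tool_rot: [-2.22, -2.219, 0.01]
contact_force: [-0.5, -0.6, 0.9]
opening: 0.847
```

Run:
```python
from plant import bot,optics
from h import *
f=optics.grab_frame("wrist"); cv2.imwrite("pics/w8.png",f["image"][:,:,::-1])
s=bot.get_state(); st(s)
P=np.array([.533,-.207]); a=np.linspace(0,2*np.pi,37)
for z,r in((.021,.025),(.021,.015)):
    q=proj(f,[[P[0]+r*np.cos(t),P[1]+r*np.sin(t),z] for t in a]); print(q.min(0).round(),q.max(0).round(),q.mean(0).round())
```

```text
14.55 pos [ 0.5338 -0.2063  0.1098] psi 90.0 F [ 0.4 -0.5 -0.1] op 0.85 q [ 0.53  0.52 -0.28  1.87  0.2   0.79  0.14]
[247. 181.] [318. 249.] [284. 216.]
[261. 195.] [304. 236.] [283. 216.]
```

View pics/w8.png

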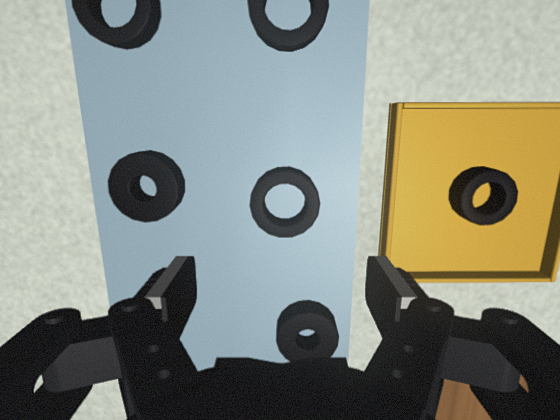

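Run:
```python
from plant import bot,optics
from h import *
f=optics.grab_frame("wrist")
g=cv2.cvtColor(f["image"],cv2.COLOR_RGB2GRAY)[150:255,230:345]
m=(g<75).astype(np.uint8)
cs,h=cv2.findContours(m,cv2.RETR_CCOMP,cv2.CHAIN_APPROX_NONE)
for c,hh in zip(cs,h[0]):
    if cv2.contourArea(c)>300:
        e=cv2.fitEllipse(c); p=(e[0][0]+230,e[0][1]+150); print(hh[3],p,e[1],onz(f,p,.02))
crop(f,220,140,350,260,5,"w9.png")
s=bot.get_state(); st(s)
```

```text
-1 (282.94176864624023, 201.81176376342773) (67.78882598876953, 69.21781158447266) [ 0.5339758  -0.19695885  0.02      ]
0 (282.9956512451172, 200.48050689697266) (36.722957611083984, 41.44987106323242) [ 0.53401137 -0.19600609  0.02      ]
14.6 pos [ 0.534  -0.2063  0.11  ] psi 90.0 F [-0.1 -0.  -0.3] op 0.852 q [ 0.53  0.52 -0.28  1.87  0.2   0.79  0.14]
```

View pics/w9.png

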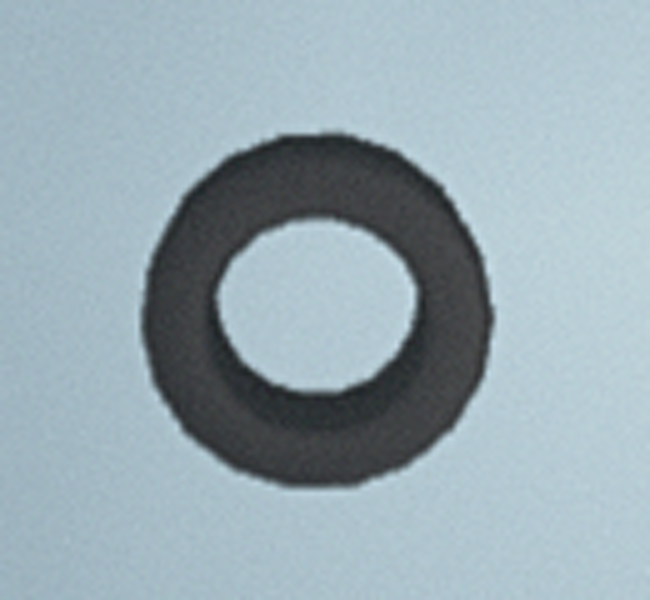

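Run:
```python
from plant import bot,optics
from h import *
s=bot.get_state()
print(plan(s,.534,-.1975,.004,90))
```

```text
[0.91, 0.05, 10.6, 0.0]
```

{"fn": "play_rows", "kwargs": {"targets": [[0.9, 0, 2, 0], [0.9, 0, 6, 0], [0.9, 0, 9, 0], [0.9, 0, 10.5, 0], [0.9, 0, 10.5, 0]]}}

```text
time_s: 15.22
tool_pos: [0.5336, -0.1971, 0.0042]
tool_rot: [-2.219, -2.221, 0.01]
contact_force: [0.1, -0.3, 0.8]
opening: 0.848
```

{"fn": "play_rows", "kwargs": {"targets": [[0, 0, 0, 0], [0, 0, 0, 0], [0, 0, 0, 0], [0, 0, 0, 0], [0, 0, 0, 0]], "gripper": 0.3, "squeeze": 60}}

```text
time_s: 15.85
tool_pos: [0.5349, -0.1973, 0.0059]
tool_rot: [2.22, 2.222, -0.007]
contact_force: [-0.4, 0.6, 5.7]
opening: 0.557
```

{"fn": "play_rows", "kwargs": {"targets": [[0, 0, -2, 0], [0, 0, -7, 0], [0, 0, -13, 0], [0, 0, -19, 0], [0, 0, -19, 0]]}}

```text
time_s: 16.48
tool_pos: [0.5389, -0.1975, 0.203]
tool_rot: [2.212, 2.214, 0.0]
contact_force: [0.3, -0.3, -1.2]
opening: 0.556
```

Run:
```python
from plant import bot,optics
from h import *
f=optics.grab_frame("wrist"); cv2.imwrite("pics/w10.png",f["image"][:,:,::-1])
s=bot.get_state(); st(s)
print(plan(s,.4751,.2154,.19,205.8))
```

```text
16.525 pos [ 0.5369 -0.1972  0.1998] psi 90.0 F [-0.2 -0.3 -0.5] op 0.55 q [ 0.54  0.4  -0.32  1.81  0.16  0.95  0.16]
[41.27, -6.15, 0.7, -115.8]
```

View pics/w10.png

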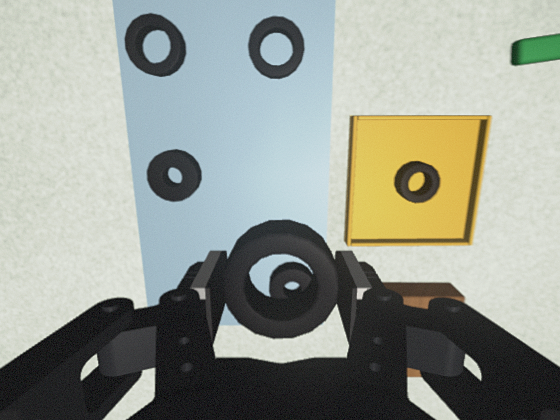

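{"fn": "play_rows", "kwargs": {"targets": [[3, -0.5, 0, -9.6], [7, -1, 0, -19.2], [11, -1.6, 0, -28.8], [15, -2.2, 0, -38.4], [19, -2.8, 0, -48], [23, -3.4, 0, -58], [27, -4, 0, -68], [31, -4.6, 0.7, -78], [34, -5.1, 0.7, -88], [37, -5.6, 0.7, -98], [39.5, -6, 0.7, -107], [41.3, -6.2, 0.7, -115.8]]}}

```text
time_s: 18.02
tool_pos: [0.4732, 0.2164, 0.189]
tool_rot: [0.712, -3.059, 0.011]
contact_force: [0.1, 0.5, 0.1]
opening: 0.55
```

{"fn": "play_rows", "kwargs": {"targets": [[0, 0, 0, 0], [0, 0, 0, 0]]}}

```text
time_s: 18.27
tool_pos: [0.4727, 0.2152, 0.1882]
tool_rot: [0.707, -3.058, 0.012]
contact_force: [0.3, -0.5, 0.2]
opening: 0.557
```

Run:
```python
from plant import bot,optics
from h import *
f=optics.grab_frame("wrist"); cv2.imwrite("pics/w11.png",f["image"][:,:,::-1])
s=bot.get_state(); st(s)
print(plan(s,.4751,.2154,.107,205.8),plan(s,.4751,.2154,.14,205.8))
print(proj(f,[.4751,.2154,.127]))
```

```text
18.325 pos [0.4731 0.215  0.1884] psi -154.0 F [-0.8 -0.6 -0.3] op 0.555 q [ 0.2   0.46 -0.87  1.92  0.43  0.97  1.16]
[-0.23, 0.0, 8.14, 0.2] [-0.21, -0.02, 4.84, 0.2]
[[277.84621612 230.70071336]]
```

View pics/w11.png

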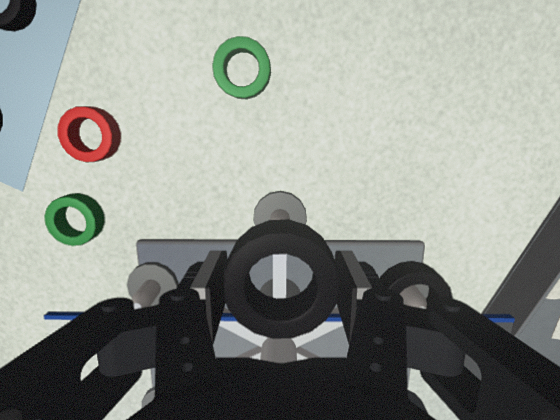

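{"fn": "play_rows", "kwargs": {"targets": [[-0.2, 0, 3, 0], [-0.2, 0, 5, 0.2], [-0.2, 0, 6.5, 0.2], [-0.2, 0, 7.5, 0.2], [-0.2, 0, 8.1, 0.2], [-0.2, 0, 8.1, 0.2]]}}

```text
time_s: 19.08
tool_pos: [0.4748, 0.2154, 0.1073]
tool_rot: [0.702, -3.06, 0.012]
contact_force: [0.4, 0.6, -0.5]
opening: 0.557
```

Run:
```python
from plant import bot,optics
from h import *
s=bot.get_state(); st(s)
f=optics.grab_frame("wrist"); cv2.imwrite("pics/w12.png",f["image"][:,:,::-1])
```

```text
19.075 pos [0.4748 0.2154 0.1073] psi -154.2 F [ 0.4  0.6 -0.5] op 0.557 q [ 0.12  0.57 -0.78  1.97  0.55  0.83  1.06]
```

View pics/w12.png

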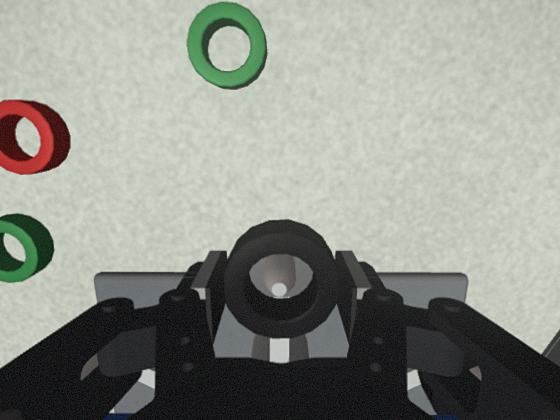

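{"fn": "play_rows", "kwargs": {"targets": [[0, 0, 0, 0], [0, 0, 0, 0], [0, 0, -1, 0], [0, 0, -5, 0], [0, 0, -10, 0], [0, 0, -14, 0], [0, 0, -14, 0]], "gripper": 0.8}}

```text
time_s: 20.0
tool_pos: [0.4766, 0.2179, 0.2514]
tool_rot: [-0.701, 3.057, -0.012]
contact_force: [-0.2, -0.7, 0.4]
opening: 0.8
```

Run:
```python
from plant import bot,optics
from h import *
s=bot.get_state(); st(s)
f=optics.grab_frame("wrist"); cv2.imwrite("pics/w13.png",f["image"][:,:,::-1])
print(plan(s,.5741,.2633,.25,265.8))
```

```text
20.0 pos [0.4766 0.2179 0.2514] psi -154.2 F [-0.2 -0.7  0.4] op 0.8 q [ 0.25  0.38 -0.92  1.85  0.35  1.08  1.22]
[-10.76, -0.16, 0.18, -60.0]
```

View pics/w13.png

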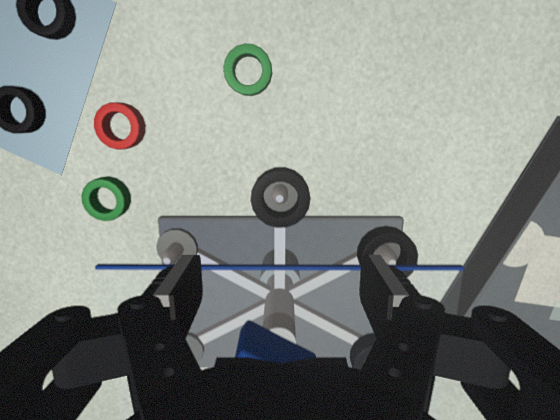

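{"fn": "play_rows", "kwargs": {"targets": [[-1.5, 0, 0, -10], [-3.5, 0, 0, -20], [-6, 0, 0, -30], [-8, 0, 0, -40], [-10, -0.1, 0, -50], [-10.8, -0.2, 0.2, -60], [-10.8, -0.2, 0.2, -60]], "gripper": 1}}

```text
time_s: 20.92
tool_pos: [0.5732, 0.2618, 0.2453]
tool_rot: [2.134, -2.299, 0.009]
contact_force: [-0.4, 0.3, -1.3]
opening: 0.999
```

{"fn": "play_rows", "kwargs": {"targets": [[0, 0, 0, 0]]}}

```text
time_s: 21.05
tool_pos: [0.5725, 0.2617, 0.2446]
tool_rot: [2.13, -2.3, 0.008]
contact_force: [0.4, 0.1, 0.1]
opening: 1.004
```

Run:
```python
from plant import bot,optics
from h import *
s=bot.get_state(); st(s)
f=optics.grab_frame("wrist"); cv2.imwrite("pics/w14.png",f["image"][:,:,::-1])
print(plan(s,.5741,.2633,.17,265.8))
```

```text
21.05 pos [0.5725 0.2617 0.2446] psi -94.4 F [0.4 0.1 0.1] op 1.004 q [ 0.21  0.67 -1.06  1.59  0.61  1.25  2.11]
[-0.23, -0.16, 7.46, -0.2]
```

View pics/w14.png

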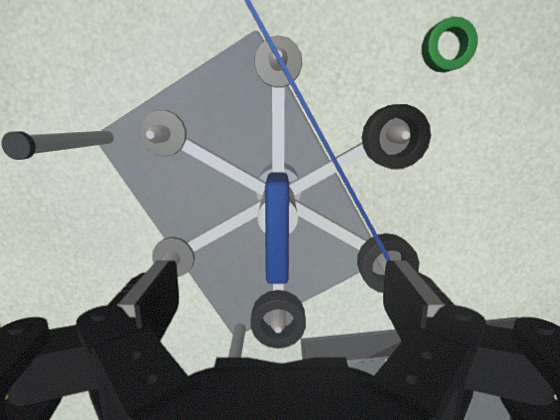

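Handle at (277,228) lies centred between the jaws; ring on branch 2 is seated at (396,135). I grip the handle.

{"fn": "play_rows", "kwargs": {"targets": [[-0.2, -0.2, 4, 0], [-0.2, -0.2, 7.4, 0], [-0.2, -0.2, 7.4, 0], [-0.2, -0.2, 7.4, 0]]}}

```text
time_s: 21.6
tool_pos: [0.5749, 0.2633, 0.1721]
tool_rot: [2.131, -2.301, 0.009]
contact_force: [0.2, 0.1, 0.7]
opening: 1.002
```

{"fn": "play_rows", "kwargs": {"targets": [[0, 0, 0, 0], [0, 0, 0, 0], [0, 0, 0, 0], [0, 0, 0, 0], [0, 0, 0, 0], [0, 0, 0, 0]], "gripper": 0, "squeeze": 60}}

```text
time_s: 22.35
tool_pos: [0.575, 0.2633, 0.1725]
tool_rot: [2.131, -2.302, 0.009]
contact_force: [-2.3, -0.2, 4.1]
opening: 0.147
```

Run:
```python
from plant import bot,optics
from h import *
s=bot.get_state(); st(s)
print(plan(s,.5741,.2633,.17,205.8))
```

```text
22.35 pos [0.575  0.2633 0.1725] psi -94.4 F [-2.3 -0.2  4.1] op 0.147 q [ 0.18  0.74 -1.    1.65  0.69  1.14  2.06]
[0.0, 0.09, 0.24, 59.8]
```

{"fn": "play_rows", "kwargs": {"targets": [[0, 0, 0, 5], [0, 0, 0, 14], [0, 0, 0, 24], [0, 0, 0, 34], [0, 0, 0, 44], [0, 0, 0, 53], [0, 0, 0, 58], [0, 0, 0, 59.9], [0, 0, 0, 59.9]]}}

```text
time_s: 23.48
tool_pos: [0.5757, 0.2628, 0.1725]
tool_rot: [0.698, -3.063, 0.013]
contact_force: [3.6, -1.5, 0.9]
opening: 0.152
```

{"fn": "play_rows", "kwargs": {"targets": [[0, 0, 0, 0], [0, 0, 0, 0], [0, 0, 0, 0], [0, 0, -4, 0], [0, 0, -9, 0], [0, 0, -9, 0]], "gripper": 1}}

```text
time_s: 24.22
tool_pos: [0.5769, 0.2656, 0.267]
tool_rot: [-0.698, 3.056, -0.01]
contact_force: [-0.4, -0.8, -0.3]
opening: 1.0
```

Run:
```python
from plant import bot,optics
from h import *
s=bot.get_state(); st(s)
f=optics.grab_frame("wrist"); cv2.imwrite("pics/w15.png",f["image"][:,:,::-1])
th=np.radians(25.8)
print(proj(f,[[.5741+.11*np.cos(th+k*np.pi/3),.2633+.11*np.sin(th+k*np.pi/3),.127] for k in range(6)]).round().tolist())
F={n:optics.grab_frame(n) for n in ["scene","side"]}
for n in F: cv2.imwrite(f"pics/{n}3.png",F[n]["image"][:,:,::-1])
for n in F:
    for d in models.recognise("wide0",n) if 0 else []: pass
crop(F["side"],170,130,420,400,3,"c5.png")
```

```text
24.225 pos [0.5769 0.2656 0.267 ] psi -154.3 F [-0.4 -0.8 -0.3] op 1.0 q [ 0.09  0.55 -0.83  1.57  0.44  1.21  1.2 ]
[[280.0, 309.0], [388.0, 254.0], [399.0, 126.0], [279.0, 51.0], [160.0, 126.0], [172.0, 254.0]]
```

View pics/w15.png

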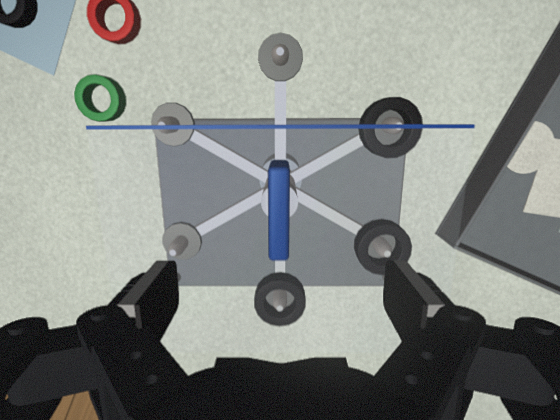

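View pics/c5.png

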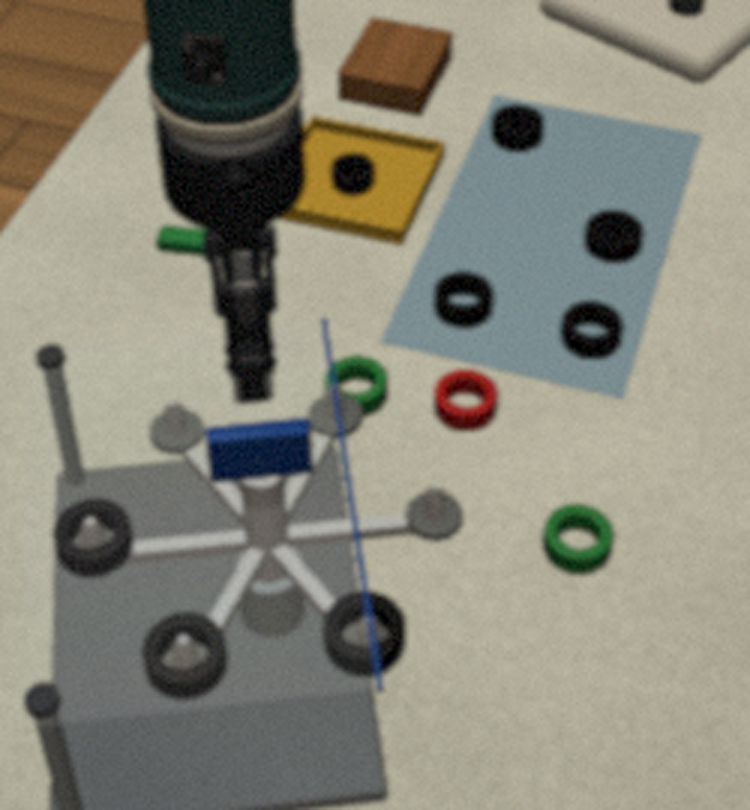

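Run:
```python
from plant import bot,optics
from h import *
s=bot.get_state(); st(s)
print(plan(s,.532,-.07,.12,90))
```

```text
24.375 pos [0.5751 0.2631 0.2616] psi -154.3 F [ 0.5  0.3 -0.4] op 1.0 q [ 0.09  0.56 -0.82  1.57  0.44  1.21  1.2 ]
[18.27, -28.03, 14.46, 115.7]
```

{"fn": "play_rows", "kwargs": {"targets": [[1.5, -2.3, 0, 9.7], [3.2, -5, 0, 19.4], [5, -7.6, 0, 29], [6.8, -10.3, 0, 38.6], [8.5, -13, 0, 48], [10.2, -15.7, 1, 58], [12, -18.4, 3, 68], [13.7, -21, 6, 78], [15.5, -23.7, 9, 88], [17, -26, 12, 98], [18, -27.6, 14, 107], [18.3, -28, 14.5, 115.7]], "gripper": 0.85}}

```text
time_s: 25.88
tool_pos: [0.529, -0.0716, 0.1164]
tool_rot: [2.228, 2.211, -0.017]
contact_force: [-0.3, 0.6, 0.3]
opening: 0.85
```

{"fn": "play_rows", "kwargs": {"targets": [[0, 0, 0, 0], [0, 0, 0, 0]]}}

```text
time_s: 26.12
tool_pos: [0.5283, -0.0713, 0.1158]
tool_rot: [2.226, 2.215, -0.018]
contact_force: [0.8, 0.3, 0.5]
opening: 0.847
```

```bash
cat > ring.py <<'E'
from plant import bot,optics
from h import *
import sys
def ringfit(name,c0,rad=60):
    f=optics.grab_frame("wrist"); cv2.imwrite("pics/"+name,f["image"][:,:,::-1])
    s=bot.get_state(); st(s)
    x0,y0=int(c0[0]-rad),max(0,int(c0[1]-rad))
    g=cv2.cvtColor(f["image"],cv2.COLOR_RGB2GRAY)[y0:int(c0[1]+rad),x0:int(c0[0]+rad)]
    m=(g<75).astype(np.uint8)
    cs,h=cv2.findContours(m,cv2.RETR_CCOMP,cv2.CHAIN_APPROX_NONE)
    for c,hh in zip(cs,h[0]):
        if cv2.contourArea(c)>200:
            e=cv2.fitEllipse(c); p=(e[0][0]+x0,e[0][1]+y0); print("hole" if hh[3]>=0 else "outer",np.round(p,1),np.round(e[1],1),onz(f,p,.02).round(4))
    return f,s
E
python3 - <<'E'
from ring import *
f,s=ringfit("w16.png",(283,205))
E
```

```text
26.175 pos [ 0.5288 -0.0711  0.1162] psi 89.7 F [ 0.4  0.8 -0.9] op 0.855 q [ 0.32  0.46 -0.32  1.96  0.21  0.76 -0.12]
outer [293.  209.9] [66.1 67.4] [ 0.5356 -0.0699  0.02  ]
hole [292.9 208.7] [34.3 40. ] [ 0.5355 -0.069   0.02  ]
```

View pics/w16.png

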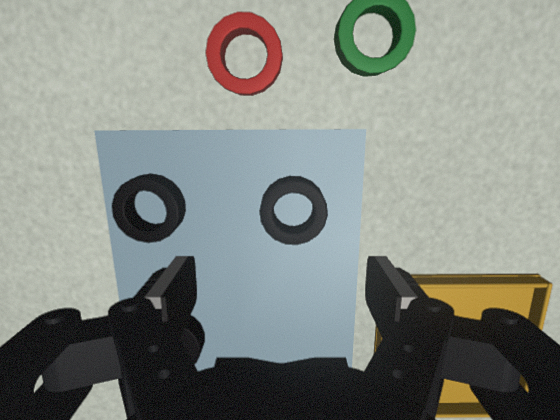

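Run:
```python
from ring import *
s=bot.get_state(); print(plan(s,.5355,-.0702,.004,90))
```

```text
[0.19, 0.74, 11.21, -0.3]
```

{"fn": "play_rows", "kwargs": {"targets": [[0.2, 0.7, 3, 0], [0.2, 0.7, 7, 0], [0.2, 0.7, 10, 0], [0.2, 0.7, 11.1, 0], [0.2, 0.7, 11.1, 0]]}}

```text
time_s: 26.8
tool_pos: [0.5351, -0.0697, 0.0051]
tool_rot: [2.225, 2.216, -0.017]
contact_force: [0.5, -0.2, 0.4]
opening: 0.85
```

{"fn": "play_rows", "kwargs": {"targets": [[0, 0, 0, 0], [0, 0, 0, 0], [0, 0, 0, 0], [0, 0, 0, 0], [0, 0, 0, 0]], "gripper": 0.3, "squeeze": 60}}

```text
time_s: 27.42
tool_pos: [0.5363, -0.0697, 0.0072]
tool_rot: [2.223, 2.215, -0.014]
contact_force: [-1.3, -0.2, 6.9]
opening: 0.558
```

{"fn": "play_rows", "kwargs": {"targets": [[0, 0, -2, 0], [0, 0, -7, 0], [0, 0, -13, 0], [0, 0, -19, 0], [0, 0, -19, 0]]}}

```text
time_s: 28.05
tool_pos: [0.5406, -0.0681, 0.2035]
tool_rot: [2.216, 2.208, -0.003]
contact_force: [-0.1, 0.1, -0.4]
opening: 0.556
```

Run:
```python
from ring import *
f=optics.grab_frame("wrist"); cv2.imwrite("pics/w17.png",f["image"][:,:,::-1])
s=bot.get_state(); st(s)
print(plan(s,.4751,.2154,.19,205.8))
```

```text
28.1 pos [ 0.5386 -0.0682  0.2005] psi 89.8 F [-0.4 -1.3 -0.5] op 0.558 q [ 0.35  0.35 -0.36  1.88  0.16  0.93 -0.09]
[28.35, -6.45, 0.74, -116.0]
```

View pics/w17.png

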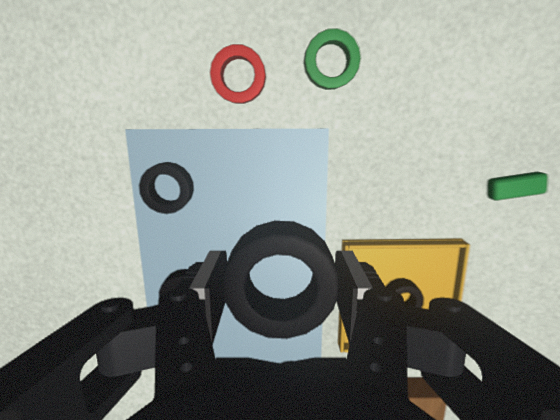

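{"fn": "play_rows", "kwargs": {"targets": [[2, -0.5, 0, -9.6], [4.5, -1, 0, -19.2], [7, -1.6, 0, -28.8], [9.5, -2.2, 0, -38.4], [12, -2.8, 0, -48], [14.5, -3.4, 0, -58], [17, -4, 0, -68], [20, -4.6, 0.5, -78], [23, -5.2, 0.7, -88], [25.5, -5.8, 0.7, -98], [27.5, -6.2, 0.7, -107], [28.4, -6.5, 0.7, -116]]}}

```text
time_s: 29.6
tool_pos: [0.4732, 0.2168, 0.1892]
tool_rot: [0.712, -3.058, 0.016]
contact_force: [0.1, -0.1, -0.6]
opening: 0.562
```

{"fn": "play_rows", "kwargs": {"targets": [[0, 0, 0, 0], [0, 0, 0, 0]]}}

```text
time_s: 29.85
tool_pos: [0.4728, 0.2161, 0.1883]
tool_rot: [0.707, -3.057, 0.016]
contact_force: [0.1, -1.0, 0.5]
opening: 0.555
```

Run:
```python
from ring import *
f=optics.grab_frame("wrist"); cv2.imwrite("pics/w18.png",f["image"][:,:,::-1])
s=bot.get_state(); st(s)
print(plan(s,.4751,.2154,.108,205.8))
```

```text
29.9 pos [0.4731 0.216  0.1886] psi -153.9 F [ 0.6 -0.3  0.4] op 0.555 q [ 0.19  0.45 -0.86  1.91  0.42  0.97  1.16]
[-0.2, -0.07, 8.06, 0.3]
```

View pics/w18.png

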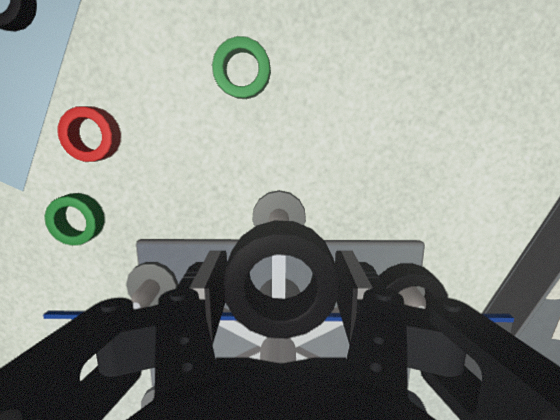

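{"fn": "play_rows", "kwargs": {"targets": [[-0.2, 0, 3, 0], [-0.2, -0.1, 5, 0.3], [-0.2, -0.1, 6.5, 0.3], [-0.2, -0.1, 7.5, 0.3], [-0.2, -0.1, 8.1, 0.3], [-0.2, -0.1, 8.1, 0.3]]}}

```text
time_s: 30.65
tool_pos: [0.4754, 0.2154, 0.1078]
tool_rot: [0.7, -3.06, 0.016]
contact_force: [-0.1, -0.1, -0.3]
opening: 0.554
```

Run:
```python
from ring import *
f=optics.grab_frame("wrist"); cv2.imwrite("pics/w19.png",f["image"][:,:,::-1])
s=bot.get_state(); st(s)
```

```text
30.7 pos [0.4755 0.2154 0.1079] psi -154.2 F [-0.7 -0.   0. ] op 0.555 q [ 0.11  0.57 -0.77  1.97  0.54  0.83  1.06]
```

View pics/w19.png

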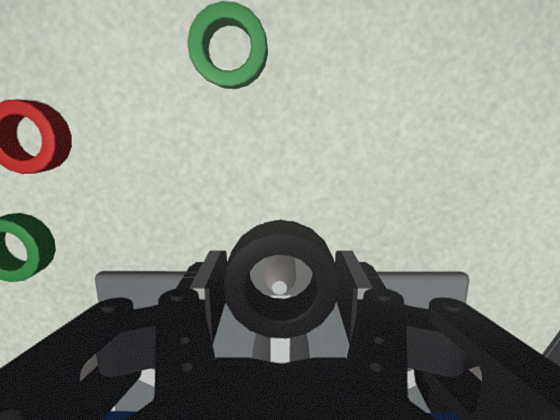

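{"fn": "play_rows", "kwargs": {"targets": [[0, 0, 0, 0], [0, 0, 0, 0], [0, 0, -1, 0], [0, 0, -5, 0], [0, 0, -10, 0], [0, 0, -14, 0], [0, 0, -14, 0]], "gripper": 0.8}}

```text
time_s: 31.58
tool_pos: [0.4771, 0.2181, 0.2516]
tool_rot: [-0.699, 3.058, -0.016]
contact_force: [-0.4, -0.5, -0.5]
opening: 0.798
```

Run:
```python
from ring import *
f=optics.grab_frame("wrist"); cv2.imwrite("pics/w20.png",f["image"][:,:,::-1])
s=bot.get_state(); st(s)
print(plan(s,.5741,.2633,.25,205.8))
```

```text
31.625 pos [0.4761 0.2171 0.2495] psi -154.3 F [-0.2 -0.3 -0.3] op 0.798 q [ 0.24  0.38 -0.91  1.85  0.35  1.08  1.22]
[-10.83, -0.1, -0.07, -0.1]
```

View pics/w20.png

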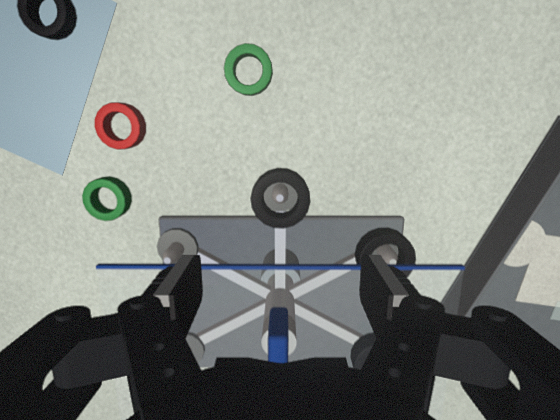

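{"fn": "play_rows", "kwargs": {"targets": [[-4, 0, 0, 0], [-9, 0, 0, 0], [-10.8, -0.1, 0, 0], [-10.8, -0.1, 0, 0], [-10.8, -0.1, 0, 0]], "gripper": 1}}

```text
time_s: 32.25
tool_pos: [0.5726, 0.2628, 0.2484]
tool_rot: [0.701, -3.061, 0.018]
contact_force: [-0.1, 0.2, -0.3]
opening: 0.999
```

Run:
```python
from ring import *
s=bot.get_state(); st(s)
print(plan(s,.5741,.2633,.17,205.8))
```

```text
32.25 pos [0.5726 0.2628 0.2484] psi -154.2 F [-0.1  0.2 -0.3] op 0.999 q [ 0.09  0.57 -0.83  1.59  0.45  1.18  1.18]
[-0.18, 0.06, 7.84, -0.0]
```

{"fn": "play_rows", "kwargs": {"targets": [[-0.1, 0, 4, 0], [-0.1, 0, 7.8, 0], [-0.1, 0, 7.8, 0], [-0.1, 0, 7.8, 0]]}}

```text
time_s: 32.75
tool_pos: [0.5738, 0.2629, 0.172]
tool_rot: [-0.701, 3.062, -0.017]
contact_force: [0.6, 0.6, 0.3]
opening: 0.998
```

{"fn": "play_rows", "kwargs": {"targets": [[0, 0, 0, 0], [0, 0, 0, 0], [0, 0, 0, 0], [0, 0, 0, 0], [0, 0, 0, 0], [0, 0, 0, 0]], "gripper": 0, "squeeze": 60}}

```text
time_s: 33.5
tool_pos: [0.5743, 0.262, 0.1725]
tool_rot: [-0.7, 3.062, -0.019]
contact_force: [0.4, -4.5, 5.6]
opening: 0.153
```

{"fn": "play_rows", "kwargs": {"targets": [[0, 0, 0, 5], [0, 0, 0, 14], [0, 0, 0, 24], [0, 0, 0, 34], [0, 0, 0, 44], [0, 0, 0, 53], [0, 0, 0, 58], [0, 0, 0, 60], [0, 0, 0, 60]]}}

```text
time_s: 34.62
tool_pos: [0.5743, 0.2626, 0.1724]
tool_rot: [0.922, 2.997, -0.014]
contact_force: [2.2, 0.7, 1.3]
opening: 0.149
```

{"fn": "play_rows", "kwargs": {"targets": [[0, 0, 0, 0], [0, 0, 0, 0], [0, 0, 0, 0], [0, 0, -4, 0], [0, 0, -9, 0], [0, 0, -9, 0]], "gripper": 1}}

```text
time_s: 35.38
tool_pos: [0.5758, 0.2652, 0.2671]
tool_rot: [0.92, 2.991, -0.005]
contact_force: [-0.5, -0.1, 0.7]
opening: 1.002
```

Run:
```python
from ring import *
s=bot.get_state(); st(s)
f=optics.grab_frame("wrist"); cv2.imwrite("pics/w21.png",f["image"][:,:,::-1])
print(plan(s,.43,-.07,.12,90))
```

```text
35.375 pos [0.5758 0.2652 0.2671] psi 145.8 F [-0.5 -0.1  0.7] op 1.002 q [-0.07  0.48 -0.59  1.58  0.3   1.16  0.26]
[-6.58, -35.93, 14.78, 55.8]
```

View pics/w21.png

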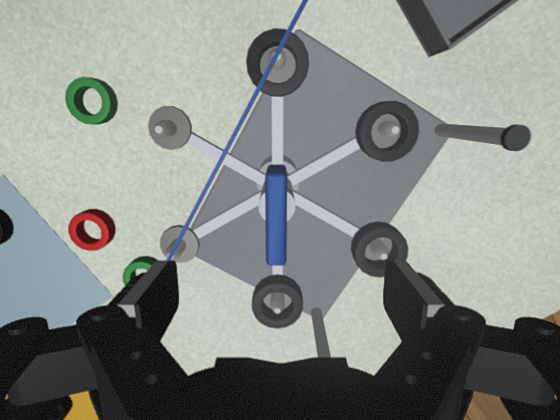

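{"fn": "play_rows", "kwargs": {"targets": [[-1, -5.4, 0, 9], [-2, -10.8, 0, 18], [-3, -16.2, 0, 27], [-4, -21.6, 1, 36], [-5, -27, 4, 45], [-6, -32.4, 8, 52], [-6.6, -35.9, 12, 55.8], [-6.6, -35.9, 14.8, 55.8], [-6.6, -35.9, 14.8, 55.8]], "gripper": 0.85}}

```text
time_s: 36.55
tool_pos: [0.426, -0.0712, 0.1162]
tool_rot: [2.218, 2.217, -0.008]
contact_force: [0.8, -0.4, -0.2]
opening: 0.848
```

{"fn": "play_rows", "kwargs": {"targets": [[0, 0, 0, 0]]}}

```text
time_s: 36.67
tool_pos: [0.4264, -0.0708, 0.1166]
tool_rot: [2.216, 2.218, -0.007]
contact_force: [-0.4, 1.0, -0.3]
opening: 0.851
```

Run:
```python
from ring import *
f,s=ringfit("w22.png",(283,205))
```

```text
36.725 pos [ 0.4262 -0.0708  0.1166] psi 90.0 F [ 0.2  0.4 -1.2] op 0.852 q [ 0.35  0.3  -0.31  2.19  0.16  0.66 -0.07]
outer [283.9 208. ] [66.  67.4] [ 0.4279 -0.068   0.02  ]
hole [283.9 206.7] [34.3 39.9] [ 0.4279 -0.0671  0.02  ]
```

View pics/w22.png

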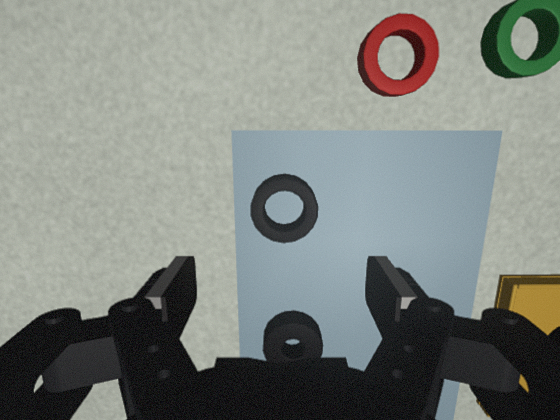

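Ring at (284,208), bore 40 px of 67 px outer: wide. Narrow one at (292,340) is out of the way.

Run:
```python
from ring import *
s=bot.get_state(); print(plan(s,.4279,-.0684,.005,90))
```

```text
[0.33, 0.16, 11.16, 0.0]
```

{"fn": "play_rows", "kwargs": {"targets": [[0.2, 0.2, 3, 0], [0.2, 0.2, 7, 0], [0.2, 0.2, 10, 0], [0.2, 0.2, 11.1, 0], [0.2, 0.2, 11.1, 0]]}}

```text
time_s: 37.35
tool_pos: [0.4288, -0.0693, 0.0059]
tool_rot: [2.215, 2.219, -0.007]
contact_force: [0.4, -0.2, 0.5]
opening: 0.848
```

{"fn": "play_rows", "kwargs": {"targets": [[0, 0, 0, 0], [0, 0, 0, 0], [0, 0, 0, 0], [0, 0, 0, 0], [0, 0, 0, 0]], "gripper": 0.3, "squeeze": 60}}

```text
time_s: 37.98
tool_pos: [0.4299, -0.0694, 0.0078]
tool_rot: [2.214, 2.217, -0.005]
contact_force: [-1.9, 0.5, 11.6]
opening: 0.557
```

{"fn": "play_rows", "kwargs": {"targets": [[0, 0, -2, 0], [0, 0, -7, 0], [0, 0, -13, 0], [0, 0, -19, 0], [0, 0, -19, 0]]}}

```text
time_s: 38.6
tool_pos: [0.4323, -0.0682, 0.2033]
tool_rot: [2.207, 2.209, 0.004]
contact_force: [1.0, -0.8, -1.1]
opening: 0.552
```

Run:
```python
from ring import *
s=bot.get_state(); st(s)
print(plan(s,.4751,.2154,.19,205.8))
```

```text
38.6 pos [ 0.4323 -0.0682  0.2033] psi 90.0 F [ 1.  -0.8 -1.1] op 0.552 q [ 0.41  0.16 -0.37  2.12  0.09  0.86 -0.01]
[28.37, 4.28, 1.07, -115.8]
```

{"fn": "play_rows", "kwargs": {"targets": [[2, 0.3, 0, -9.6], [4.5, 0.6, 0, -19.2], [7, 1, 0, -28.8], [9.5, 1.4, 0, -38.4], [12, 1.8, 0, -48], [14.5, 2.2, 0, -58], [17, 2.6, 0, -68], [20, 3, 0.5, -78], [23, 3.4, 1, -88], [25.5, 3.8, 1, -98], [27.5, 4.1, 1, -107], [28.4, 4.3, 1, -115.8]]}}

```text
time_s: 40.1
tool_pos: [0.4746, 0.2167, 0.1904]
tool_rot: [-0.71, 3.048, -0.022]
contact_force: [-0.2, -1.0, -0.9]
opening: 0.553
```

{"fn": "play_rows", "kwargs": {"targets": [[0, 0, 0, 0], [0, 0, 0, 0]]}}

```text
time_s: 40.35
tool_pos: [0.4742, 0.216, 0.19]
tool_rot: [-0.706, 3.05, -0.023]
contact_force: [0.3, -0.7, 0.0]
opening: 0.553
```

Run:
```python
from ring import *
f=optics.grab_frame("wrist"); cv2.imwrite("pics/w23.png",f["image"][:,:,::-1])
s=bot.get_state(); st(s)
print(plan(s,.4751,.2154,.108,205.8))
```

```text
40.4 pos [0.4744 0.2159 0.1901] psi -153.9 F [-0.4 -1.  -0.7] op 0.554 q [ 0.15  0.43 -0.8   1.92  0.4   0.95  1.18]
[0.02, 0.07, 8.22, 0.3]
```

View pics/w23.png

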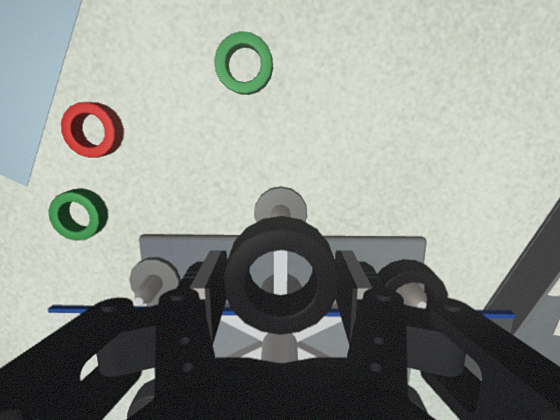

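{"fn": "play_rows", "kwargs": {"targets": [[0, 0, 3, 0], [0, 0.1, 5, 0.3], [0, 0.1, 6.5, 0.3], [0, 0.1, 7.5, 0.3], [0, 0.1, 8.2, 0.3], [0, 0.1, 8.2, 0.3]]}}

```text
time_s: 41.15
tool_pos: [0.4754, 0.2162, 0.1084]
tool_rot: [-0.699, 3.051, -0.023]
contact_force: [0.3, 0.3, -0.7]
opening: 0.559
```

Run:
```python
from ring import *
f=optics.grab_frame("wrist"); cv2.imwrite("pics/w24.png",f["image"][:,:,::-1])
s=bot.get_state(); st(s)
```

```text
41.2 pos [0.4754 0.2161 0.1084] psi -154.2 F [-0.  -0.1 -0.8] op 0.552 q [ 0.07  0.54 -0.71  1.98  0.52  0.8   1.08]
```

View pics/w24.png

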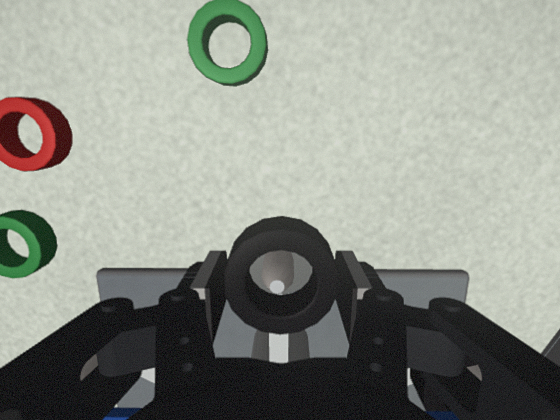

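Peg tip shows through the bore at (277,287). Release, rise, and move back clear to view the whole rack.

{"fn": "play_rows", "kwargs": {"targets": [[0, 0, 0, 0], [0, 0, 0, 0], [0, 0, -1, 0], [0, 0, -5, 0], [0, 0, -10, 0], [0, 0, -16, 0], [0, 0, -16, 0], [0, 0, -16, 0]], "gripper": 0.8}}

```text
time_s: 42.2
tool_pos: [0.4728, 0.2176, 0.2684]
tool_rot: [-0.698, 3.05, -0.024]
contact_force: [-0.2, -0.1, -0.6]
opening: 0.795
```

Run:
```python
from ring import *
s=bot.get_state(); st(s)
F={n:optics.grab_frame(n) for n in ["scene","side","wrist"]}
for n in F: cv2.imwrite(f"pics/{n}9.png",F[n]["image"][:,:,::-1])
crop(F["side"],170,130,420,400,3,"c9s.png")
crop(F["scene"],150,160,470,320,2.5,"c9.png")
crop(F["wrist"],100,120,460,400,2,"c9w.png")
```

```text
42.2 pos [0.4728 0.2176 0.2684] psi -154.2 F [-0.2 -0.1 -0.6] op 0.795 q [ 0.2   0.33 -0.86  1.84  0.3   1.09  1.26]
```

View pics/c9s.png

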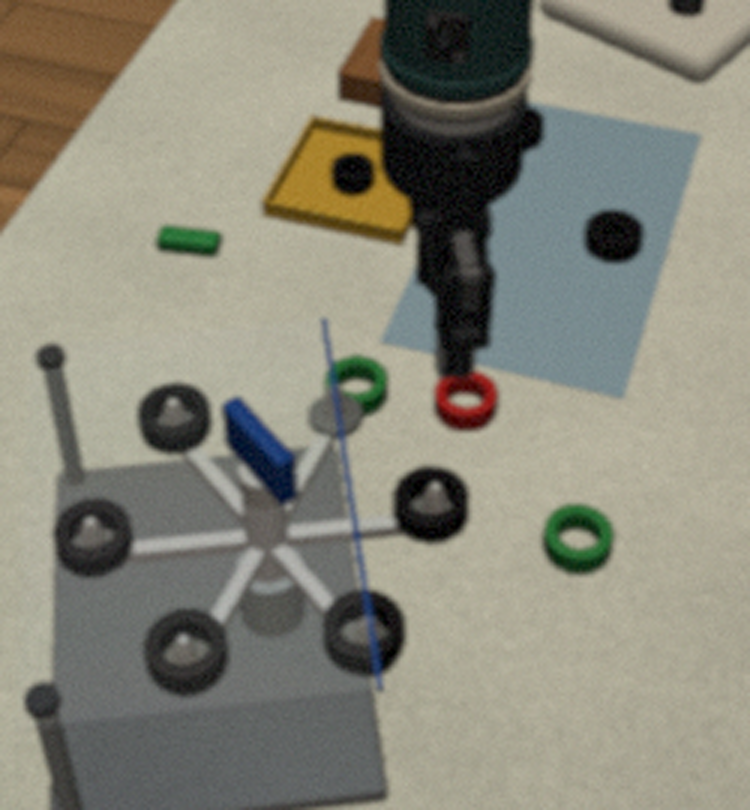

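View pics/c9.png

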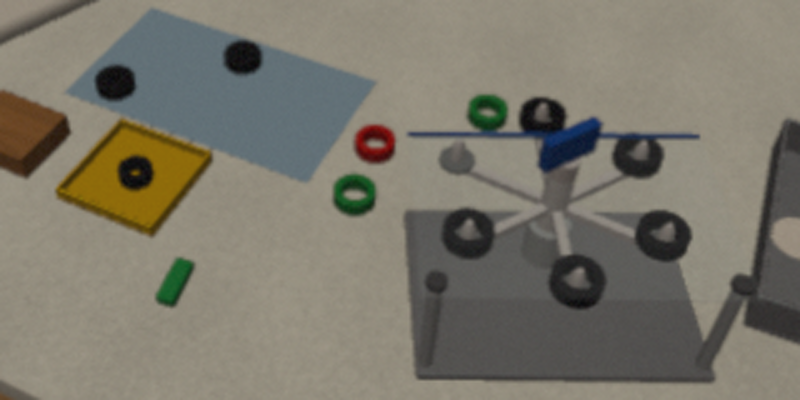

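View pics/c9w.png

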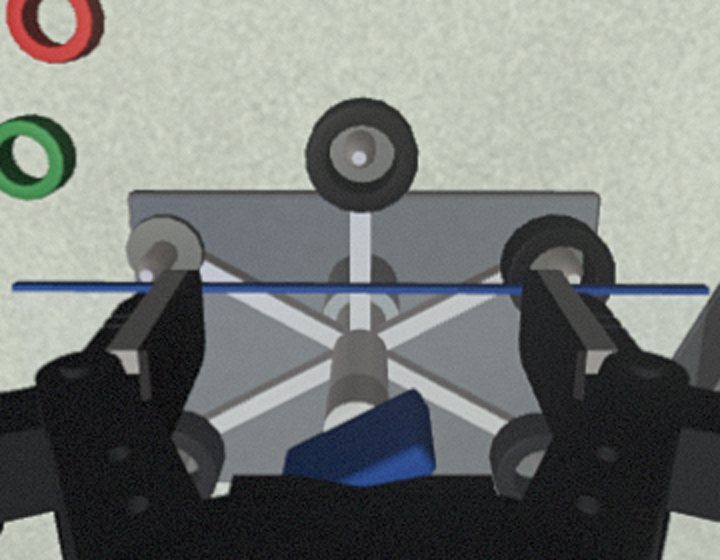

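Run:
```python
from ring import *
from plant import ticket
s=bot.get_state(); st(s); print(np.abs(s["qd"]).max())
print(ticket.close_job())
```

```text
42.35 pos [0.4723 0.2175 0.267 ] psi -154.2 F [-0.3 -0.7 -0.6] op 0.8 q [ 0.2   0.33 -0.86  1.84  0.3   1.09  1.26]
0.00587601637927756
the job is handed in; nothing more can be done
None
```

I handed the job in at 42 s of the 210 s allowed; it reports no verdict.

**What was done:**
- The small ring was small2. I turned branch 2 to the opening, lifted the ring off and put it in the yellow dish.
- Three loose wide rings were on the pad. I hung them on branches 2, 3 and 4, turning the rack by its handle each time.

**Last checks, by eye in the scene, side and wrist pictures:**
- **Rack:** five wide rings lie flat with the pegs through their bores: hung0, hung1 and the three new ones. Branch 5 is empty.
- **Dish:** the small ring lies near the middle.
- **Left alone:** only the two narrow rings remain on the pad, within about 1 pixel of where they started in the scene view. The eraser and slide box look unmoved, though I did not measure them.
- **Robot:** the gripper is open about 15 cm above the last ring, touching nothing.

No check failed. The scene and side cameras put the first pad ring about 1 cm from where the close wrist view did, so I used the wrist view for every grasp. I saw no knocked ring and no slackened grip.

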